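Make up two confectionery gift sets

TASK

Make up the two gift sets that were ordered: the brown walnut tray with the cream insert gets the gold-lidded honey jar, the dark red tin and, stacked squarely on the red tin, the gold tin; the white-framed tray with the wine-red insert gets the small white-lidded cream jar and the green tin. In each tray the jar stands in the small well and the tin in the large well, everything upright and sitting right down. Tip nothing over on the way; the purple-lidded jar is not part of an order and stays where it stands.

Things in the scene. Friction and masses are not known exactly. Their poses are not given: they have to be found in the camera images.
- walnut_tray: walnut tray: gift-set tray with a brown wooden frame and a cream insert, 108 (x) by 184 (y) by 20 mm high, brass handles on its short ends; fixed, turned up to 20 deg. Origin: centre of its underside, z up. The insert, 18 mm high, has two round wells with floors 4 mm above the counter: the small one, 70 mm across, centred at x = 0, y = +46.5 mm in the tray's frame, the large one, 86 mm across, at x = 0, y = -38.5 mm.
- white_tray: white tray: gift-set tray with a white frame and a wine-red insert, 108 (x) by 184 (y) by 20 mm high, brass handles on its short ends; fixed, turned up to 20 deg. Origin: centre of its underside, z up. The insert, 18 mm high, has two round wells with floors 4 mm above the counter: the small one, 70 mm across, centred at x = 0, y = +46.5 mm in the tray's frame, the large one, 86 mm across, at x = 0, y = -38.5 mm.
- honey_jar: amber honey jar with a gold lid and a paper label, 54 mm diameter, 75 mm high; can be gripped round the lid or the body. Origin at the centre of its underside, z up; stands on the counter at the start.
- cream_jar: small brown jar of cream with a white lid and a paper label, 50 mm diameter, 60 mm high; can be gripped round the lid or the body. Origin at the centre of its underside, z up; stands on the counter at the start.
- red_tin: dark red round pastille tin with a flat lid, 69 mm diameter, 42 mm high; can be gripped across the lid, which is its upper 18 mm. Origin at the centre of its underside, z up; stands on the counter at the start.
- green_tin: dark green round pastille tin with a flat lid, 69 mm diameter, 42 mm high; can be gripped across the lid, which is its upper 18 mm. Origin at the centre of its underside, z up; stands on the counter at the start.
- gold_tin: gold-yellow round pastille tin with a flat lid, 65 mm diameter, 36 mm high; can be gripped across the lid, which is its upper 15 mm. Origin at the centre of its underside, z up; stands on the counter at the start.
- purple_jar: dark jam jar with a purple lid, 62 mm diameter, 82 mm high, not part of either set: leave it standing. Origin at the centre of its underside, z up; stands on the counter at the start.

How it is judged:
By the outcome, as a careful person would: the job done as asked, in the order asked, and still so for the second after the job is handed in, with the robot touching nothing.
It also fails if it takes over 128 s, if anything falls off the work surface, if the arm or the gripper's body presses on something with over 40 N, if the wrist force passes 120 N, or if a joint passes its speed limit or range.

ROBOT

A 7-joint arm with a two-finger parallel gripper is mounted at the origin on a cart in front of the work surface, level with it; the furniture and walls round the work are solid. World frame = base frame: x ahead of the robot, y to its left, z up, the work surface at z = 0. Lengths are in m, angles in degrees, forces in N, time in s.
With the tool pointing down it reaches from about 0.4 to 0.875 m from the base axis. Payload 6.5 kg.
Tool frame: the origin (TCP) lies at the very end of the fingers, on their centre line; the grasp point (between the pads) lies 19 mm behind it; z points along the fingers, y is the direction in which the jaws open and shut (so a half turn about z gives the same grasp; the last joint's range is limited). The gripper opens to 85 mm and grips with 20 to 120 N. Pads are 22 mm wide; open, the fingers measure 114 mm over their backs; the gripper's body (76 mm by 85 mm) begins 54 mm behind the grasp point. The pads swing forward as they close: fully open they stand 13 mm farther back than shut.
Start: joints at [-74.782, 30.733, -0.252, 88.115, 0.149, 61.152, -4.079], TCP at [0.212, 0.615, 0.231] pointing down, gripper open.
Joint ranges: [-154.64, 154.64], [-21.42, 123.67], [-72.66, 72.17], [13.99, 137.28], [-74.86, 254.86], [10.95, 109.41], [-158.01, 158.01]. Speed limits (degrees/s): [136.94, 136.94, 180, 180, 180, 180, 180].

INTERFACE

Orientations are given as [roll, pitch, yaw] about the fixed x, y, z axes, in that order (R = Rz(yaw) Ry(pitch) Rx(roll)).
In Python, from rig import ctrl, camera, spotter gives the robot as it stands.
- The arm moves only by the tool move_arm, never from a script. Its argument "targets" is a list of rows, each a list of 3 entries, a list of its own where there are three numbers: the closure in counts, from 0 (fully open) to 255 (shut), then the shift along the tool's x, y, z in m, then the turn, a rotation vector about the tool's x, y, z in degrees. A call has 1 to 12 rows; each row shifts and turns the pose as measured when the row begins, along the tool's axes as they then stand; what a row does not reach is not made up. A row lasts 1/12 s, in which the tool goes at most 41.7 mm and 7.16 degrees, less where a joint would pass 70% of its speed; a pose out of reach is approached as far as the arm can. A call with a gripper value outside its range is refused whole. The fingers move at their own pace and stop on an object; the grip force is fixed at half the most. Time passes only in rows, so rows that do not move let the fingers close. It gives the time, the measured TCP pose, the force and the opening at its end, in the units of the state.
- ctrl.read_state(): the state, without advancing time (a new reading comes with each control period).
- camera(name): name is "scene" or "top"; returns a dict with "pixels" (400x640x3 uint8, red, green, blue), "depth" (400x640 float32, m along the optical axis (not along the pixel's ray), 0 where there is no reading), "fx", "fy", "cx", "cy" (pixels), "D" ([k1, k2, p1, p2, k3] as OpenCV has them; the pictures are not rectified), "rvec" (rotation vector, rad) and "tvec" (3), from world to camera coordinates, as OpenCV has them. Camera axes: x right, y down, z forward; pixel columns grow to the right and rows downward; lengths in m; the calibration is good to about 2 mm. A picture is of the moment at which its call begins.
- ctrl.hand_in(): hands the job in, once; it reports no verdict.
Trained networks look in the newest picture that a camera, given by its name, has taken for a name from the list of things; names that differ only in an ending like _2 or _b are one class to them, and where a whole thing is asked for, a point or a joint stands for the part that bears it (a point fixed in the world has none). Each returns a list of dicts, best first, with "conf" (0 to 1); they miss things now and then, are a little off and sometimes report something else, mostly with a low value. They report only what shows in the picture. A call takes as long as a camera call.
- spotter.outline_of(thing, camera): "region" (400x640 bool, what is visible of it) and "centre" ([column, row] in pixels, amid what is visible of it).
The state is a dict: "time_s": time; "q": joint angles; "qvel": joint speeds; "joint_torque": joint torques, N m; "tcp_pos": TCP position; "orientation": TCP orientation; "wrist_force": force on the tool from outside, world axes, zero at the start; "torque": the same for the moment, N m; "gripper_width": finger opening in m.
Only numpy, scipy, OpenCV 4.12 (cv2) and the standard library are available. Lean on these libraries where they do the work, as an engineer would, in place of code of your own. Each camera call takes 0.05 s, during which the arm holds its last target. There are 200 camera calls.

## Working session

There is one attempt and no reset: what is moved stays moved. The work goes in short steps, Python scripts to look and compute and a tool call to move; the robot and the scene stay as the last step left them, time stands still between calls to the robot, and variables do not carry over. Pictures are saved under pics/ and viewed, about 12 in all and at most 16, crops included, and the job is handed in when it is done.

Besides the shell and the picture viewer there is one more tool, called after "Request:" by a JSON object that holds its "method" and its "body", one argument or row to a line. move_arm: Moves the arm, as the interface text tells. Its arguments: {"type":"object","properties":{"targets":{"type":"array"}},"required":["targets"]}

```bash
mkdir -p pics
cat > h.py <<'E'
import numpy as np, cv2
from rig import ctrl, camera, spotter
def world(c, uv, d):
    K=np.array([[c['fx'],0,c['cx']],[0,c['fy'],c['cy']],[0,0,1]])
    p=cv2.undistortPoints(np.array(uv,float).reshape(-1,1,2),K,np.array(c['D'],float)).reshape(-1,2)
    R=cv2.Rodrigues(np.array(c['rvec'],float))[0]
    P=np.c_[p,np.ones(len(p))]*np.array(d,float).reshape(-1,1)
    return (P-np.array(c['tvec'],float).reshape(1,3))@R
def cloud(c, reg):
    r,cc=np.nonzero(reg&(c['depth']>0))
    return world(c,np.c_[cc,r],c['depth'][r,cc])
def save(c,n): cv2.imwrite('pics/'+n,c['pixels'][:,:,::-1])
def circ(P):
    A=np.c_[2*P[:,:2],np.ones(len(P))]; s=np.linalg.lstsq(A,(P[:,:2]**2).sum(1),rcond=None)[0]
    return s[:2],np.sqrt(s[2]+s[:2]@s[:2])
E
python3 - <<'E'
from h import *
s=ctrl.read_state(); print(s)
T=['walnut_tray','white_tray','honey_jar','cream_jar','red_tin','green_tin','gold_tin','purple_jar']
for n in ['top','scene']:
    c=camera(n); save(c,n+'0.png')
    R=cv2.Rodrigues(np.array(c['rvec'],float))[0]; print(n,'campos',-R.T@np.array(c['tvec']).ravel())
    for t in T:
        for o in spotter.outline_of(t,n)[:2]:
            P=cloud(c,o['region'])
            if len(P)<20: print(t,'few');continue
            zt=np.percentile(P[:,2],95)
            Q=P[np.abs(P[:,2]-zt)<.006]
            (ctr,rad)=cv2.minEnclosingCircle(Q[:,:2].astype(np.float32))
            rc=cv2.minAreaRect((Q[:,:2]*1000).astype(np.float32))
            print(t,round(o['conf'],2),np.round(o['centre']),len(P),'z',zt.round(3),'med',np.median(Q[:,:2],0).round(4),'circ',np.round(ctr,4),round(rad,4),'rect',np.round(rc[0],1),np.round(rc[1]),round(rc[2],1))
E
```

```text
{'time_s': 0.0, 'q': array([-74.78059368,  30.77859841,  -0.25307755,  88.1685842 ,
         0.14805659,  61.15073924,  -4.07792172]), 'qvel': array([ 0.01463315,  0.03812241, -0.03398405,  0.01228549, -0.12120362,
       -0.03800535,  0.05306407]), 'joint_torque': array([ 4.01807920e-04, -5.83414435e+01,  1.04917780e+00, -2.59104180e+01,
        1.23763017e-02,  9.71392205e-03, -4.55533318e-07]), 'tcp_pos': array([0.21157837, 0.61395901, 0.23041521]), 'orientation': array([-1.79902656e+02,  6.99481961e-03,  1.60991769e+02]), 'wrist_force': array([-0.36813498, -0.04053254, -0.07548539]), 'torque': array([ 0.01119019, -0.00405655,  0.05029312]), 'gripper_width': 0.08533195775066439}
top campos [ 0.12535266 -0.07820045  1.35625141]
walnut_tray 0.57 [365. 252.] 2074 z 0.023 med [ 0.4486 -0.1851] circ [ 0.452  -0.1948] 0.1046 rect [ 453.7 -198.1] [107. 194.] 12.3
white_tray 0.87 [248. 230.] 1909 z 0.024 med [0.4381 0.195 ] circ [0.4429 0.1847] 0.1033 rect [441.5 186. ] [186. 109.] 87.4
honey_jar 0.53 [394. 201.] 289 z 0.079 med [ 0.6195 -0.2576] circ [ 0.6225 -0.2568] 0.0244 rect [ 622. 
[... 1352 characters left out ...]
0.081 med [0.4721 0.3529] circ [0.4733 0.3567] 0.0295 rect [474.  356.3] [54. 52.] 52.9
cream_jar 0.9 [367. 229.] 499 z 0.06 med [ 0.6038 -0.1428] circ [ 0.6046 -0.1411] 0.0229 rect [ 604.4 -141.5] [43. 44.] 85.1
red_tin 0.82 [299. 212.] 574 z 0.043 med [0.478  0.0025] circ [0.4793 0.0058] 0.0351 rect [479.2   3.7] [65. 66.] 42.3
green_tin 0.81 [382. 330.] 1238 z 0.043 med [ 0.4815 -0.3825] circ [ 0.4823 -0.3808] 0.0343 rect [ 482.9 -380.7] [67. 66.] 42.7
gold_tin 0.62 [347. 187.] 371 z 0.037 med [0.6553 0.0307] circ [0.6559 0.0337] 0.0334 rect [657.   33.2] [65. 55.] 58.0
purple_jar 0.9 [250. 141.] 533 z 0.081 med [0.4731 0.354 ] circ [0.4733 0.3567] 0.0295 rect [473.9 357.2] [54. 53.] 41.1
```

View pics/top0.png

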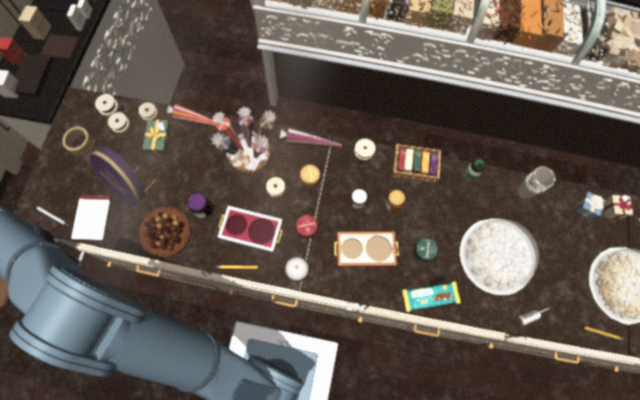

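View pics/scene0.png

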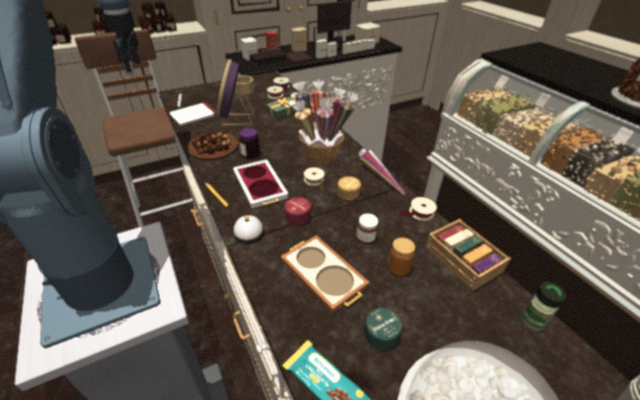

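Run:
```python
from h import *
for n in ['top','scene']:
    c=camera(n)
    for t in ['walnut_tray','white_tray']:
        o=spotter.outline_of(t,n)[0]
        reg=cv2.morphologyEx(o['region'].astype(np.uint8),cv2.MORPH_CLOSE,np.ones((15,15)))>0
        P=cloud(c,reg); z=P[:,2]
        print(n,t,np.histogram(z,bins=np.arange(-.004,.03,.003))[0])
        off=.003 if n=='top' else 0
        Q=P[(z<.010+off)]; Q=Q[np.linalg.norm(Q[:,:2]-np.median(P[:,:2],0),axis=1)<.09]
        # fit model: tray rigid pose maximizing separation of low / high pts
        H=P[(z>.014+off)&(z<.024+off)]
        from scipy.optimize import minimize
        def cost(p):
            a=p[2];R=np.array([[np.cos(a),-np.sin(a)],[np.sin(a),np.cos(a)]])
            f=lambda X:(X[:,:2]-p[:2])@R
            q=f(Q);h=f(H)
            def ins(x): # signed dist to wells, + inside
                return np.maximum(.035-np.hypot(x[:,0],x[:,1]-.0465),.043-np.hypot(x[:,0],x[:,1]+.0385))
            out=np.maximum(np.abs(h[:,0])-.054,np.abs(h[:,1])-.092)
            return (np.clip(-ins(q),0,.01)**1).sum()+(np.clip(ins(h),0,.02)).sum()+np.clip(out,0,.01).sum()
        b=None
        for a0 in np.radians(np.arange(-20,21,5)):
            m=np.r_[P[:,:2].mean(0),a0]
            r=minimize(cost,m,method='Nelder-Mead',options=dict(initial_simplex=m+np.array([[0,0,0],[.01,0,0],[0,.01,0],[0,0,.1]])))
            if b is None or r.fun<b.fun:b=r
        a=b.x[2];R=np.array([[np.cos(a),-np.sin(a)],[np.sin(a),np.cos(a)]])
        print(b.fun,len(Q),len(H),b.x[:2].round(4),np.degrees(a).round(1),'small',(b.x[:2]+R@[0,.0465]).round(4),'large',(b.x[:2]+R@[0,-.0385]).round(4))
```

```text
top walnut_tray [ 23 101 318 330 157  84 164 357 345 117  19]
0.3870245614275741 925 827 [ 0.4544 -0.1946] 11.9 small [ 0.4448 -0.1491] large [ 0.4623 -0.2323]
top white_tray [ 25 101 285 335 146  74 161 369 311 116  14]
0.3081894514040549 885 803 [0.4423 0.1866] -2.4 small [0.4443 0.2331] large [0.4407 0.1482]
scene walnut_tray [  47  132 1069  235  156  164  458 1071  190    0    0]
1.8070605390847034 1488 1719 [ 0.452  -0.1946] 12.1 small [ 0.4422 -0.1492] large [ 0.4601 -0.2323]
scene white_tray [ 12  75 411 122  81  99 234 480  86   0   0]
0.750616761058026 628 800 [0.4398 0.1846] -2.5 small [0.4418 0.2311] large [0.4381 0.1462]
```

Both views show the same layout. The walnut tray is at top (365,249) and scene (325,272), and the white tray is at top (250,229) and scene (260,183). Both have their small wells to the left (+y). The network centres match the objects, and the fitted well centres agree within 2 mm between cameras. I'll start with the honey jar, turning to the walnut tray's yaw (102°) first.

```bash
cat >> h.py <<'E'
from scipy.spatial.transform import Rotation as Ro
def nav(tgt,yaw):
    s=ctrl.read_state(); R=Ro.from_euler('xyz',s['orientation'],degrees=True)
    T=Ro.from_euler('xyz',[180,0,yaw],degrees=True)
    d=np.array(tgt)-s['tcp_pos']
    print('t',round(s['time_s'],2),'tcp',s['tcp_pos'].round(4),'ori',s['orientation'].round(1),'w',round(s['gripper_width'],4),'F',s['wrist_force'].round(1))
    print('turn first (tool rotvec deg)',(R.inv()*T).as_rotvec(degrees=True).round(1),'shift now',R.inv().apply(d).round(4),'shift after turn',T.inv().apply(d).round(4),'rows',round(np.linalg.norm(d)/.04,1))
E
python3 -c "
from h import *; nav([.621,-.257,.2],102)"
```

```text
t 1.2 tcp [0.2117 0.6145 0.2313] ori [-180.    0.  161.] w 0.0852 F [-0.1  0.7 -0.1]
turn first (tool rotvec deg) [-0.  0. 59.] shift now [-0.6708 -0.6907  0.0313] shift after turn [-0.9376  0.2191  0.0313] rows 24.1
```

Request:
{"method": "move_arm", "body": {
  "targets": [
    [60, [0, 0, 0], [0, 0, 6.5]],
    [60, [0, 0, 0], [0, 0, 6.5]],
    [60, [0, 0, 0], [0, 0, 6.5]],
    [60, [0, 0, 0], [0, 0, 6.5]],
    [60, [0, 0, 0], [0, 0, 6.5]],
    [60, [0, 0, 0], [0, 0, 6.5]],
    [60, [0, 0, 0], [0, 0, 6.5]],
    [60, [0, 0, 0], [0, 0, 6.5]],
    [60, [0, 0, 0], [0, 0, 6.5]]
  ]
}}

```text
time_s: 1.95
tcp_pos: [0.2118, 0.6146, 0.2315]
orientation: [-180.0, -0.1, 99.9]
wrist_force: [-0.5, 0.3, 0.8]
gripper_width: 0.0654
```

```bash
python3 -c "
from h import *; nav([.621,-.257,.2],102)"
```

```text
t 1.95 tcp [0.2118 0.6146 0.2315] ori [-1.80e+02 -1.00e-01  9.99e+01] w 0.0654 F [-0.5  0.3  0.8]
turn first (tool rotvec deg) [-0.  -0.1 -2.1] shift now [-0.9289  0.2538  0.0305] shift after turn [-0.9376  0.2191  0.0315] rows 24.1
```

Request:
{"method": "move_arm", "body": {
  "targets": [
    [60, [0, 0, 0], [0, 0, -2.1]],
    [60, [-0.039, 0.009, 0], [0, 0, 0]],
    [60, [-0.039, 0.009, 0], [0, 0, 0]],
    [60, [-0.039, 0.009, 0], [0, 0, 0]],
    [60, [-0.039, 0.009, 0], [0, 0, 0]],
    [60, [-0.039, 0.009, 0], [0, 0, 0]],
    [60, [-0.039, 0.009, 0], [0, 0, 0]],
    [60, [-0.039, 0.009, 0], [0, 0, 0]],
    [60, [-0.039, 0.009, 0], [0, 0, 0]],
    [60, [-0.039, 0.009, 0], [0, 0, 0]],
    [60, [-0.039, 0.009, 0], [0, 0, 0]],
    [60, [-0.039, 0.009, 0], [0, 0, 0]]
  ]
}}

```text
time_s: 2.95
tcp_pos: [0.3972, 0.2103, 0.2288]
orientation: [179.9, -0.6, 102.8]
wrist_force: [1.4, -0.3, 1.3]
gripper_width: 0.0651
```

```bash
python3 -c "
from h import *; nav([.621,-.257,.17],102)"
```

```text
t 2.95 tcp [0.3972 0.2103 0.2288] ori [179.9  -0.6 102.8] w 0.0651 F [ 1.4 -0.3  1.3]
turn first (tool rotvec deg) [ 0.1 -0.7  0.8] shift now [-0.5059  0.1145  0.0533] shift after turn [-0.5036  0.1217  0.0588] rows 13.0
```

Request:
{"method": "move_arm", "body": {
  "targets": [
    [60, [-0.04, 0.009, 0.004], [0, -0.7, 0.8]],
    [60, [-0.04, 0.01, 0.004], [0, 0, 0]],
    [60, [-0.04, 0.01, 0.004], [0, 0, 0]],
    [60, [-0.04, 0.01, 0.004], [0, 0, 0]],
    [60, [-0.04, 0.01, 0.004], [0, 0, 0]],
    [60, [-0.04, 0.01, 0.004], [0, 0, 0]],
    [60, [-0.04, 0.01, 0.004], [0, 0, 0]],
    [60, [-0.04, 0.01, 0.004], [0, 0, 0]],
    [60, [-0.04, 0.01, 0.004], [0, 0, 0]],
    [60, [-0.04, 0.01, 0.004], [0, 0, 0]],
    [60, [-0.04, 0.01, 0.004], [0, 0, 0]],
    [60, [-0.03, 0.005, 0.002], [0, 0, 0]]
  ]
}}

```text
time_s: 3.95
tcp_pos: [0.6094, -0.2316, 0.1856]
orientation: [179.3, -0.1, 102.2]
wrist_force: [0.8, 1.2, 1.0]
gripper_width: 0.0651
```

```bash
python3 -c "
from h import *; nav([.621,-.257,.1],102)"
```

```text
t 3.95 tcp [ 0.6094 -0.2316  0.1856] ori [ 1.793e+02 -1.000e-01  1.022e+02] w 0.0651 F [0.8 1.2 1. ]
turn first (tool rotvec deg) [ 0.7 -0.1  0.2] shift now [-0.0275  0.0048  0.0856] shift after turn [-0.0273  0.006   0.0856] rows 2.3
```

Request:
{"method": "move_arm", "body": {
  "targets": [
    [60, [-0.014, 0.003, 0.02], [0.7, 0, 0]],
    [60, [-0.012, 0.003, 0.03], [0, 0, 0]],
    [60, [0, 0, 0.025], [0, 0, 0]],
    [60, [0, 0, 0.005], [0, 0, 0]],
    [60, [0, 0, 0], [0, 0, 0]],
    [60, [0, 0, 0], [0, 0, 0]]
  ]
}}

```text
time_s: 4.45
tcp_pos: [0.6232, -0.2693, 0.1039]
orientation: [179.8, 0.3, 101.6]
wrist_force: [0.4, 0.8, -0.4]
gripper_width: 0.0654
```

```bash
python3 -c "
from h import *; nav([.621,-.257,.034],102)
c=camera('scene'); cv2.imwrite('pics/s1.png',cv2.resize(c['pixels'][130:330,270:510,::-1],None,fx=3,fy=3))"
```

```text
t 4.45 tcp [ 0.6232 -0.2693  0.1039] ori [179.8   0.3 101.6] w 0.0654 F [ 0.4  0.8 -0.4]
turn first (tool rotvec deg) [ 0.2  0.3 -0.4] shift now [0.0129 0.0001 0.0698] shift after turn [0.0125 0.0004 0.0699] rows 1.8
```

View pics/s1.png

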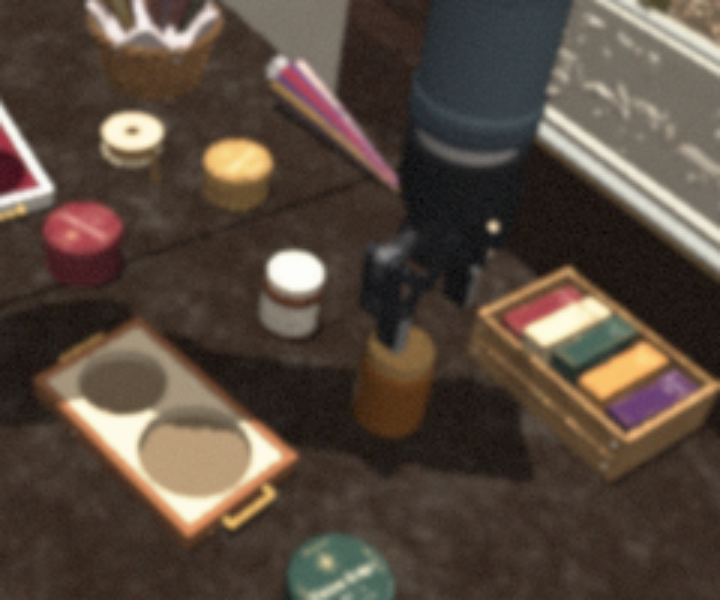

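The gripper overshot by 12 mm in −y. The fingertips (crop 395,340 and 460,290) straddle the jar (crop 398,345), and the box to the right is clear. I'll correct that, then descend.

Request:
{"method": "move_arm", "body": {
  "targets": [
    [60, [0.009, 0, 0], [0.2, 0.3, 0]],
    [60, [0.002, 0, 0], [0, 0, 0]],
    [60, [0, 0, 0], [0, 0, 0]],
    [60, [0, 0, 0.015], [0, 0, 0]],
    [60, [0, 0, 0.015], [0, 0, 0]]
  ]
}}

```text
time_s: 4.92
tcp_pos: [0.6273, -0.2562, 0.0824]
orientation: [179.2, 0.3, 101.9]
wrist_force: [-0.6, 0.0, 0.1]
gripper_width: 0.0655
```

```bash
python3 -c "
from h import *; nav([.621,-.257,.034],102)"
```

```text
t 4.92 tcp [ 0.6273 -0.2562  0.0824] ori [179.2   0.3 101.9] w 0.0655 F [-0.6  0.   0.1]
turn first (tool rotvec deg) [ 0.8  0.3 -0.1] shift now [ 0.0008 -0.007   0.0483] shift after turn [ 0.0005 -0.0064  0.0484] rows 1.2
```

Request:
{"method": "move_arm", "body": {
  "targets": [
    [50, [0, -0.005, 0], [0.8, 0.3, 0]],
    [50, [0, 0, 0], [0, 0, 0]],
    [50, [0, 0, 0], [0, 0, 0]]
  ]
}}

```text
time_s: 5.17
tcp_pos: [0.6197, -0.2556, 0.0778]
orientation: [-179.6, -0.2, 101.9]
wrist_force: [-0.2, -1.1, -0.0]
gripper_width: 0.0687
```

```bash
python3 -c "
from h import *; nav([.621,-.257,.034],102)"
```

```text
t 5.17 tcp [ 0.6197 -0.2556  0.0778] ori [-179.6   -0.2  101.9] w 0.0687 F [-0.2 -1.1 -0. ]
turn first (tool rotvec deg) [-0.4 -0.2 -0.1] shift now [-0.0018  0.0013  0.0438] shift after turn [-0.0016  0.001   0.0438] rows 1.1
```

Request:
{"method": "move_arm", "body": {
  "targets": [
    [50, [-0.001, 0.001, 0.012], [0, 0, 0]],
    [50, [0, 0, 0.014], [0, 0, 0]],
    [50, [0, 0, 0.01], [0, 0, 0]],
    [50, [0, 0, 0.002], [0, 0, 0]],
    [50, [0, 0, 0], [0, 0, 0]],
    [255, [0, 0, 0], [0, 0, 0]],
    [255, [0, 0, 0], [0, 0, 0]],
    [255, [0, 0, 0], [0, 0, 0]],
    [255, [0, 0, 0], [0, 0, 0]],
    [255, [0, 0, 0], [0, 0, 0]],
    [255, [0, 0, 0], [0, 0, 0]],
    [255, [0, 0, 0], [0, 0, 0]]
  ]
}}

```text
time_s: 6.17
tcp_pos: [0.6203, -0.2574, 0.0358]
orientation: [-179.5, -0.2, 101.8]
wrist_force: [-0.4, -0.7, -1.8]
gripper_width: 0.0502
```

Request:
{"method": "move_arm", "body": {
  "targets": [
    [255, [0, 0, -0.01], [0, 0, 0]],
    [255, [0, 0, -0.02], [0, 0, 0]],
    [255, [0, 0, -0.02], [0, 0, 0]],
    [255, [0.01, -0.01, -0.02], [0, 0, 0]],
    [255, [0.02, -0.02, -0.01], [0, 0, 0]],
    [255, [0.024, -0.025, 0], [0, 0, 0]],
    [255, [0.024, -0.025, 0], [0, 0, 0]],
    [255, [0.024, -0.025, 0], [0, 0, 0]],
    [255, [0.018, -0.02, 0], [0, 0, 0]],
    [255, [0.01, -0.012, 0], [0, 0, 0]],
    [255, [0.004, -0.004, 0], [0, 0, 0]],
    [255, [0, 0, 0], [0, 0, 0]]
  ]
}}

```text
time_s: 7.17
tcp_pos: [0.4498, -0.1524, 0.1274]
orientation: [180.0, -0.1, 101.8]
wrist_force: [-1.1, 0.5, -1.5]
gripper_width: 0.0499
```

```bash
python3 -c "
from h import *; nav([.4435,-.149,.04],102)
c=camera('scene'); cv2.imwrite('pics/s2.png',cv2.resize(c['pixels'][130:330,230:470,::-1],None,fx=3,fy=3))"
```

```text
t 7.17 tcp [ 0.4498 -0.1524  0.1274] ori [ 1.800e+02 -1.000e-01  1.018e+02] w 0.0499 F [-1.1  0.5 -1.5]
turn first (tool rotvec deg) [ 0.  -0.1 -0.2] shift now [ 0.0045 -0.0055  0.0874] shift after turn [ 0.0047 -0.0055  0.0874] rows 2.2
```

View pics/s2.png

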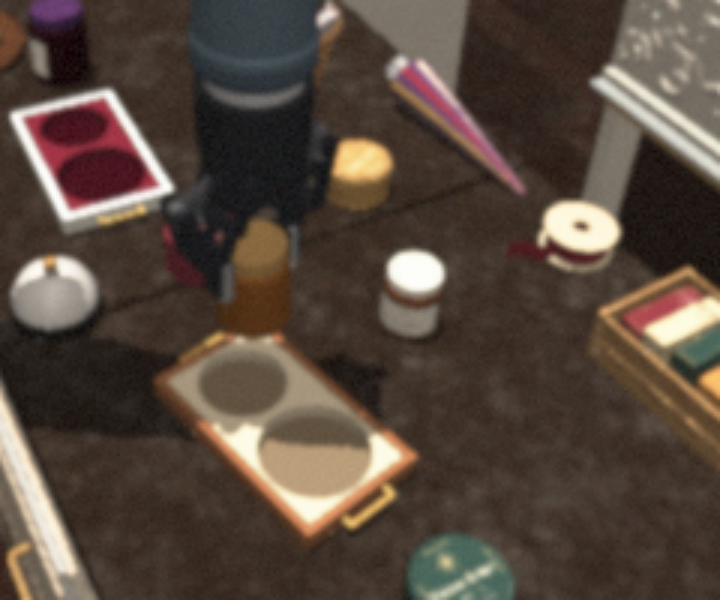

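The honey jar is held upright (crop 262,280) and sits just up-image of the small well (crop 243,385), which fits its 90 mm height. I'll nudge it across and lower it.

Request:
{"method": "move_arm", "body": {
  "targets": [
    [255, [0.004, -0.005, 0], [0, 0, 0]],
    [255, [0, 0, 0], [0, 0, 0]],
    [255, [0, 0, 0.015], [0, 0, 0]],
    [255, [0, 0, 0.02], [0, 0, 0]],
    [255, [0, 0, 0.012], [0, 0, 0]],
    [255, [0, 0, 0.003], [0, 0, 0]],
    [255, [0, 0, 0], [0, 0, 0]]
  ]
}}

```text
time_s: 7.8
tcp_pos: [0.4542, -0.155, 0.0778]
orientation: [179.4, 0.4, 101.6]
wrist_force: [0.5, -0.1, -1.9]
gripper_width: 0.0502
```

```bash
python3 -c "
from h import *; nav([.4435,-.149,.04],102)"
```

```text
t 7.8 tcp [ 0.4542 -0.155   0.0778] ori [179.4   0.4 101.6] w 0.0502 F [ 0.5 -0.1 -1.9]
turn first (tool rotvec deg) [ 0.6  0.4 -0.4] shift now [ 0.0083 -0.0097  0.0376] shift after turn [ 0.0081 -0.0092  0.0378] rows 1.0
```

Request:
{"method": "move_arm", "body": {
  "targets": [
    [255, [0.007, -0.008, 0], [0.4, 0.3, 0]],
    [255, [0, 0, 0], [0, 0, 0]],
    [255, [0, 0, 0], [0, 0, 0]],
    [255, [0, 0, 0], [0, 0, 0]]
  ]
}}

```text
time_s: 8.13
tcp_pos: [0.4456, -0.1503, 0.0792]
orientation: [179.7, 0.1, 101.6]
wrist_force: [0.1, 1.0, -2.0]
gripper_width: 0.0496
```

```bash
python3 -c "
from h import *; nav([.4435,-.149,.04],102)"
```

```text
t 8.13 tcp [ 0.4456 -0.1503  0.0792] ori [1.797e+02 1.000e-01 1.016e+02] w 0.0496 F [ 0.1  1.  -2. ]
turn first (tool rotvec deg) [ 0.3  0.1 -0.4] shift now [ 0.0018 -0.002   0.0391] shift after turn [ 0.0017 -0.0018  0.0392] rows 1.0
```

Request:
{"method": "move_arm", "body": {
  "targets": [
    [255, [0.001, -0.001, 0.007], [0.1, 0, 0]],
    [255, [0.001, -0.001, 0.008], [0, 0, 0]],
    [255, [0.001, -0.001, 0.008], [0, 0, 0]],
    [255, [0, -0.001, 0.006], [0, 0, 0]],
    [255, [0, 0, 0.002], [0, 0, 0]],
    [255, [0, 0, 0], [0, 0, 0]]
  ]
}}

```text
time_s: 8.63
tcp_pos: [0.4417, -0.1478, 0.0456]
orientation: [179.7, 0.1, 101.6]
wrist_force: [0.6, -0.1, -2.9]
gripper_width: 0.0501
```

```bash
python3 -c "
from h import *; nav([.4435,-.149,.04],102)"
```

```text
t 8.63 tcp [ 0.4417 -0.1478  0.0456] ori [1.797e+02 1.000e-01 1.016e+02] w 0.0501 F [ 0.6 -0.1 -2.9]
turn first (tool rotvec deg) [ 0.3  0.2 -0.4] shift now [-0.0016  0.0015  0.0056] shift after turn [-0.0016  0.0015  0.0056] rows 0.1
```

Request:
{"method": "move_arm", "body": {
  "targets": [
    [255, [-0.001, 0.001, 0.002], [0, 0, 0]],
    [255, [0, 0, 0.002], [0, 0, 0]],
    [255, [0, 0, 0.002], [0, 0, 0]],
    [255, [0, 0, 0.001], [0, 0, 0]],
    [255, [0, 0, 0], [0, 0, 0]]
  ]
}}

```text
time_s: 9.05
tcp_pos: [0.4432, -0.1495, 0.0393]
orientation: [179.7, 0.1, 101.6]
wrist_force: [-0.2, 0.6, -1.1]
gripper_width: 0.05
```

Request:
{"method": "move_arm", "body": {
  "targets": [
    [60, [0, 0, 0], [0, 0, 0]],
    [60, [0, 0, 0], [0, 0, 0]],
    [60, [0, 0, 0], [0, 0, 0]],
    [60, [0, 0, -0.005], [0, 0, 0]],
    [60, [0, 0, -0.01], [0, 0, 0]],
    [60, [0, 0, -0.02], [0, 0, 0]],
    [60, [0, 0, -0.03], [0, 0, 0]],
    [60, [0, 0, -0.03], [0, 0, 0]],
    [60, [0, 0, -0.02], [0, 0, 0]],
    [60, [0, 0, -0.01], [0, 0, 0]],
    [0, [0, 0, 0], [0, 0, 0]]
  ]
}}

```text
time_s: 9.97
tcp_pos: [0.4424, -0.1503, 0.1741]
orientation: [179.6, 0.1, 101.4]
wrist_force: [0.1, -0.4, -0.8]
gripper_width: 0.0755
```

```bash
python3 -c "
from h import *; nav([.481,.0065,.09],102)
c=camera('scene'); o=spotter.outline_of('honey_jar','scene')[0]; P=cloud(c,o['region']); zt=np.percentile(P[:,2],95); Q=P[abs(P[:,2]-zt)<.005]; print(o['conf'],zt,cv2.minEnclosingCircle(Q[:,:2].astype(np.float32)))"
```

```text
t 9.97 tcp [ 0.4424 -0.1503  0.1741] ori [1.796e+02 1.000e-01 1.014e+02] w 0.0755 F [ 0.1 -0.4 -0.8]
turn first (tool rotvec deg) [ 0.4  0.1 -0.6] shift now [0.1463 0.0683 0.0842] shift after turn [0.1454 0.0703 0.0841] rows 4.6
0.65 0.07863158325702788 ((0.4451519846916199, -0.15080778300762177), 0.024993428960442543)
```

The honey jar is seated: its top is at 78.6 mm, against 79 expected. Next is the red tin.

Request:
{"method": "move_arm", "body": {
  "targets": [
    [0, [0.012, 0.006, 0.005], [0.2, 0, 0]],
    [0, [0.024, 0.012, 0.01], [0, 0, 0]],
    [0, [0.028, 0.013, 0.016], [0, 0, 0]],
    [0, [0.028, 0.013, 0.016], [0, 0, 0]],
    [0, [0.022, 0.011, 0.014], [0, 0, 0]],
    [0, [0.014, 0.006, 0.01], [0, 0, 0]],
    [0, [0.006, 0.002, 0.004], [0, 0, 0]],
    [0, [0, 0, 0], [0, 0, 0]],
    [0, [0, 0, 0], [0, 0, 0]]
  ]
}}

```text
time_s: 10.82
tcp_pos: [0.472, -0.0028, 0.0867]
orientation: [-179.3, 0.1, 101.2]
wrist_force: [-0.4, -0.8, -0.1]
gripper_width: 0.0854
```

```bash
python3 -c "
from h import *; nav([.481,.0065,.016],102)"
```

```text
t 10.82 tcp [ 0.472  -0.0028  0.0867] ori [-1.793e+02  1.000e-01  1.012e+02] w 0.0854 F [-0.4 -0.8 -0.1]
turn first (tool rotvec deg) [-0.7  0.1 -0.8] shift now [0.0075 0.0115 0.0706] shift after turn [0.0072 0.0107 0.0707] rows 1.8
```

Request:
{"method": "move_arm", "body": {
  "targets": [
    [0, [0.006, 0.01, 0], [-0.4, 0, 0]],
    [0, [0, 0, 0], [0, 0, 0]],
    [0, [0, 0, 0.01], [0, 0, 0]],
    [0, [0, 0, 0.01], [0, 0, 0]],
    [0, [0, 0, 0.006], [0, 0, 0]],
    [0, [0, 0, 0], [0, 0, 0]],
    [0, [0, 0, 0], [0, 0, 0]]
  ]
}}

```text
time_s: 11.4
tcp_pos: [0.4817, -0.0001, 0.0594]
orientation: [-179.9, 0.3, 100.7]
wrist_force: [0.1, 0.1, -0.2]
gripper_width: 0.0856
```

```bash
python3 -c "
from h import *; nav([.481,.0065,.016],102)
c=camera('scene'); cv2.imwrite('pics/s3.png',cv2.resize(c['pixels'][150:300,210:390,::-1],None,fx=4,fy=4))"
```

```text
t 11.4 tcp [ 4.817e-01 -1.000e-04  5.940e-02] ori [-179.9    0.3  100.7] w 0.0856 F [ 0.1  0.1 -0.2]
turn first (tool rotvec deg) [-0.1  0.3 -1.3] shift now [0.0068 0.0006 0.0434] shift after turn [0.0066 0.0006 0.0434] rows 1.1
```

View pics/s3.png

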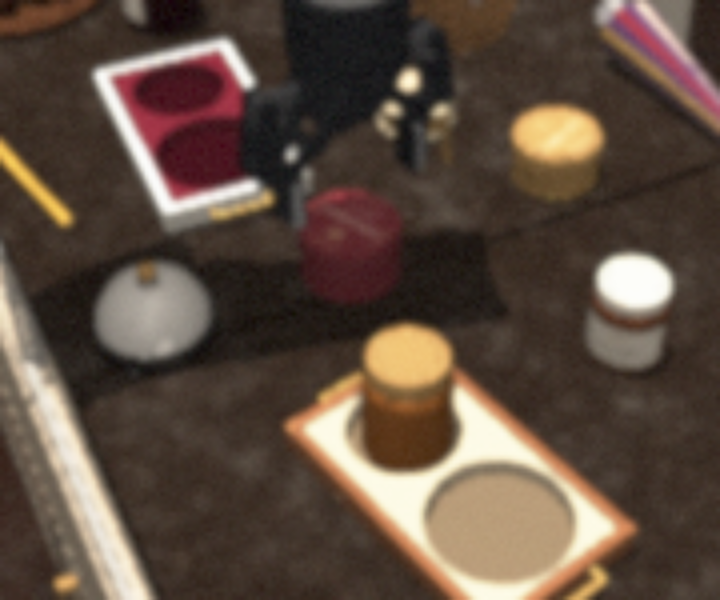

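The honey jar stands in its well (crop 408,400). The fingertips (298,215 and 418,155) straddle the red tin (352,222), so I'll descend and grip.

Request:
{"method": "move_arm", "body": {
  "targets": [
    [0, [0.006, 0, 0], [0, 0.2, 0]],
    [0, [0, 0, 0.004], [0, 0, 0]],
    [0, [0, 0, 0.009], [0, 0, 0]],
    [0, [0, -0.001, 0.01], [0, 0, 0]],
    [0, [0, -0.001, 0.009], [0, 0, 0]],
    [0, [0, 0, 0.004], [0, 0, 0]],
    [0, [0, 0, 0], [0, 0, 0]],
    [0, [0, 0, 0], [0, 0, 0]]
  ]
}}

```text
time_s: 12.12
tcp_pos: [0.4779, 0.0061, 0.0194]
orientation: [-179.8, 0.0, 100.7]
wrist_force: [0.3, 0.9, 0.4]
gripper_width: 0.0854
```

```bash
python3 -c "
from h import *; nav([.481,.0065,.016],102)"
```

```text
t 12.12 tcp [0.4779 0.0061 0.0194] ori [-179.8    0.   100.7] w 0.0854 F [0.3 0.9 0.4]
turn first (tool rotvec deg) [-0.2  0.  -1.3] shift now [-0.0002  0.0032  0.0033] shift after turn [-0.0003  0.0031  0.0034] rows 0.1
```

Request:
{"method": "move_arm", "body": {
  "targets": [
    [0, [0, 0.002, 0.002], [0, 0, 0]],
    [0, [0, 0, 0], [0, 0, 0]],
    [255, [0, 0, 0], [0, 0, 0]],
    [255, [0, 0, 0], [0, 0, 0]],
    [255, [0, 0, 0], [0, 0, 0]],
    [255, [0, 0, 0], [0, 0, 0]],
    [255, [0, 0, 0], [0, 0, 0]],
    [255, [0, 0, 0], [0, 0, 0]]
  ]
}}

```text
time_s: 12.78
tcp_pos: [0.4812, 0.0065, 0.0187]
orientation: [-180.0, 0.0, 100.7]
wrist_force: [0.5, -0.7, -0.5]
gripper_width: 0.0672
```

```bash
python3 -c "
from h import *; nav([.461,-.2323,.14],102)"
```

```text
t 12.78 tcp [0.4812 0.0065 0.0187] ori [-180.     0.   100.7] w 0.0672 F [ 0.5 -0.7 -0.5]
turn first (tool rotvec deg) [-0.   0.  -1.3] shift now [-0.2309 -0.0641 -0.1212] shift after turn [-0.2293 -0.0694 -0.1213] rows 6.7
```

Request:
{"method": "move_arm", "body": {
  "targets": [
    [255, [0, 0, -0.01], [0, 0, 0]],
    [255, [0, 0, -0.025], [0, 0, 0]],
    [255, [0, 0, -0.035], [0, 0, 0]],
    [255, [-0.01, -0.003, -0.03], [0, 0, -0.5]],
    [255, [-0.03, -0.009, -0.012], [0, 0, 0]],
    [255, [-0.04, -0.012, 0], [0, 0, 0]],
    [255, [-0.04, -0.012, 0], [0, 0, 0]],
    [255, [-0.04, -0.012, 0], [0, 0, 0]],
    [255, [-0.03, -0.009, 0], [0, 0, 0]],
    [255, [-0.018, -0.005, 0], [0, 0, 0]],
    [255, [-0.008, -0.002, 0], [0, 0, 0]],
    [255, [0, 0, 0], [0, 0, 0]]
  ]
}}

```text
time_s: 13.78
tcp_pos: [0.4606, -0.2259, 0.1436]
orientation: [179.8, 0.2, 101.5]
wrist_force: [0.3, 1.2, -0.7]
gripper_width: 0.0669
```

```bash
python3 -c "
from h import *; nav([.461,-.2323,.0227],102)"
```

```text
t 13.78 tcp [ 0.4606 -0.2259  0.1436] ori [179.8   0.2 101.5] w 0.0669 F [ 0.3  1.2 -0.7]
turn first (tool rotvec deg) [ 0.2  0.2 -0.5] shift now [-0.006  -0.0013  0.1209] shift after turn [-0.0063 -0.0009  0.1209] rows 3.0
```

Request:
{"method": "move_arm", "body": {
  "targets": [
    [255, [-0.004, 0, 0], [0, 0, 0]],
    [255, [0, 0, 0.01], [0, 0, 0]],
    [255, [0, 0, 0.02], [0, 0, 0]],
    [255, [0, 0, 0.015], [0, 0, 0]],
    [255, [0, 0, 0.004], [0, 0, 0]],
    [255, [0, 0, 0], [0, 0, 0]],
    [255, [0, 0, 0], [0, 0, 0]]
  ]
}}

```text
time_s: 14.37
tcp_pos: [0.4639, -0.2193, 0.0908]
orientation: [179.8, -0.2, 102.2]
wrist_force: [-0.7, -0.8, -0.7]
gripper_width: 0.0669
```

```bash
python3 -c "
from h import *; nav([.461,-.2323,.0227],102)"
```

```text
t 14.37 tcp [ 0.4639 -0.2193  0.0908] ori [179.8  -0.2 102.2] w 0.0669 F [-0.7 -0.8 -0.7]
turn first (tool rotvec deg) [ 0.2 -0.2  0.2] shift now [-0.0123 -0.0059  0.068 ] shift after turn [-0.0121 -0.0056  0.0681] rows 1.7
```

Request:
{"method": "move_arm", "body": {
  "targets": [
    [255, [-0.011, -0.005, 0], [0, 0, 0]],
    [255, [0, 0, 0], [0, 0, 0]],
    [255, [0, 0, 0], [0, 0, 0]],
    [255, [0, 0, 0], [0, 0, 0]]
  ]
}}

```text
time_s: 14.7
tcp_pos: [0.4625, -0.2317, 0.0923]
orientation: [179.7, -0.2, 102.4]
wrist_force: [-0.4, -0.2, -0.4]
gripper_width: 0.0674
```

```bash
python3 -c "
from h import *; nav([.461,-.2323,.0227],102)"
```

```text
t 14.7 tcp [ 0.4625 -0.2317  0.0923] ori [179.7  -0.2 102.4] w 0.0674 F [-0.4 -0.2 -0.4]
turn first (tool rotvec deg) [ 0.3 -0.2  0.4] shift now [-0.0004 -0.002   0.0696] shift after turn [-0.0003 -0.0016  0.0696] rows 1.7
```

Lower slowly; rows of about 9 mm.

Request:
{"method": "move_arm", "body": {
  "targets": [
    [255, [0, -0.001, 0.006], [0, 0, 0]],
    [255, [0, -0.001, 0.009], [0, 0, 0]],
    [255, [0, -0.001, 0.009], [0, 0, 0]],
    [255, [0, -0.001, 0.009], [0, 0, 0]],
    [255, [0, -0.001, 0.009], [0, 0, 0]],
    [255, [0, 0, 0.005], [0, 0, 0]],
    [255, [0, 0, 0.002], [0, 0, 0]],
    [255, [0, 0, 0], [0, 0, 0]]
  ]
}}

```text
time_s: 15.37
tcp_pos: [0.4569, -0.2325, 0.0375]
orientation: [179.7, -0.2, 102.3]
wrist_force: [-0.4, -0.3, -1.2]
gripper_width: 0.0672
```

```bash
python3 -c "
from h import *; nav([.461,-.2323,.0227],102)"
```

```text
t 15.37 tcp [ 0.4569 -0.2325  0.0375] ori [179.7  -0.2 102.3] w 0.0672 F [-0.4 -0.3 -1.2]
turn first (tool rotvec deg) [ 0.3 -0.2  0.3] shift now [-0.0007  0.004   0.0149] shift after turn [-0.0007  0.0041  0.0148] rows 0.4
```

Request:
{"method": "move_arm", "body": {
  "targets": [
    [255, [0, 0.003, 0], [0.2, 0, 0]],
    [255, [0, 0, 0.003], [0, 0, 0]],
    [255, [0, 0, 0.003], [0, 0, 0]],
    [255, [0, 0, 0.003], [0, 0, 0]],
    [255, [0, 0, 0.002], [0, 0, 0]],
    [255, [0, 0, 0], [0, 0, 0]]
  ]
}}

```text
time_s: 15.87
tcp_pos: [0.4613, -0.232, 0.0261]
orientation: [179.8, -0.1, 102.4]
wrist_force: [-0.0, -0.2, -0.5]
gripper_width: 0.0669
```

```bash
python3 -c "
from h import *; nav([.461,-.2323,.0227],102)"
```

```text
t 15.87 tcp [ 0.4613 -0.232   0.0261] ori [ 1.798e+02 -1.000e-01  1.024e+02] w 0.0669 F [-0.  -0.2 -0.5]
turn first (tool rotvec deg) [ 0.2 -0.1  0.4] shift now [-0.0003 -0.0004  0.0034] shift after turn [-0.0003 -0.0004  0.0034] rows 0.1
```

Request:
{"method": "move_arm", "body": {
  "targets": [
    [255, [0, 0, 0.002], [0, 0, 0]],
    [255, [0, 0, 0.001], [0, 0, 0]],
    [255, [0, 0, 0], [0, 0, 0]],
    [0, [0, 0, 0], [0, 0, 0]],
    [0, [0, 0, 0], [0, 0, 0]],
    [0, [0, 0, 0], [0, 0, 0]],
    [0, [0, 0, 0], [0, 0, 0]],
    [0, [0, 0, -0.005], [0, 0, 0]],
    [0, [0, 0, -0.015], [0, 0, 0]],
    [0, [0, 0, -0.03], [0, 0, 0]],
    [0, [0, 0, -0.04], [0, 0, 0]],
    [0, [0, 0, -0.03], [0, 0, 0]]
  ]
}}

```text
time_s: 16.87
tcp_pos: [0.4567, -0.2309, 0.1429]
orientation: [-179.6, -0.5, 102.3]
wrist_force: [0.7, -0.1, -0.8]
gripper_width: 0.0852
```

```bash
cat >> h.py <<'E'
def find(t,n='scene'):
    c=camera(n); o=spotter.outline_of(t,n)[0]; P=cloud(c,o['region']); zt=np.percentile(P[:,2],90); Q=P[abs(P[:,2]-zt)<.005]
    (m,r)=cv2.minEnclosingCircle(Q[:,:2].astype(np.float32)); print(t,n,round(o['conf'],2),'ztop',zt.round(4),np.round(m,4),'r',round(r,4)); return c
E
python3 -c "
from h import *; nav([.658,.034,.08],102); find('red_tin'); find('honey_jar')"
```

```text
t 16.87 tcp [ 0.4567 -0.2309  0.1429] ori [-179.6   -0.5  102.3] w 0.0852 F [ 0.7 -0.1 -0.8]
turn first (tool rotvec deg) [-0.4 -0.5  0.3] shift now [0.2155 0.2535 0.0629] shift after turn [0.2172 0.252  0.0629] rows 8.5
red_tin scene 0.6 ztop 0.0463 [ 0.4588 -0.2324] r 0.0348
honey_jar scene 0.81 ztop 0.0783 [ 0.4395 -0.1506] r 0.0235
```

Red tin is seated: its top is at 46 mm. On to the gold tin.

Request:
{"method": "move_arm", "body": {
  "targets": [
    [0, [0.012, 0.014, 0], [-0.2, -0.2, 0]],
    [0, [0.022, 0.026, 0], [0, 0, 0]],
    [0, [0.026, 0.031, 0], [0, 0, 0]],
    [0, [0.026, 0.031, 0], [0, 0, 0]],
    [0, [0.026, 0.031, 0], [0, 0, 0]],
    [0, [0.026, 0.031, 0], [0, 0, 0]],
    [0, [0.026, 0.031, 0.005], [0, 0, 0]],
    [0, [0.022, 0.024, 0.012], [0, 0, 0]],
    [0, [0.014, 0.016, 0.014], [0, 0, 0]],
    [0, [0.006, 0.007, 0.01], [0, 0, 0]],
    [0, [0, 0, 0.004], [0, 0, 0]],
    [0, [0, 0, 0], [0, 0, 0]]
  ]
}}

```text
time_s: 18.07
tcp_pos: [0.646, 0.0353, 0.0768]
orientation: [-178.5, -0.8, 102.0]
wrist_force: [0.5, -1.0, 0.5]
gripper_width: 0.0857
```

```bash
python3 -c "
from h import *; nav([.658,.034,.065],102)"
```

```text
t 18.07 tcp [0.646  0.0353 0.0768] ori [-178.5   -0.8  102. ] w 0.0857 F [ 0.5 -1.   0.5]
turn first (tool rotvec deg) [-1.5 -0.8 -0. ] shift now [-0.0039  0.0118  0.0115] shift after turn [-0.0037  0.0115  0.0118] rows 0.4
```

Request:
{"method": "move_arm", "body": {
  "targets": [
    [0, [-0.003, 0.01, 0.01], [-1, -0.6, 0]],
    [0, [0, 0, 0], [0, 0, 0]],
    [0, [0, 0, 0], [0, 0, 0]],
    [0, [0, 0, 0], [0, 0, 0]]
  ]
}}

```text
time_s: 18.4
tcp_pos: [0.6521, 0.0293, 0.0652]
orientation: [-179.1, -0.1, 101.7]
wrist_force: [-0.5, 0.1, -1.1]
gripper_width: 0.0855
```

```bash
python3 -c "
from h import *; nav([.658,.034,.012],102); c=camera('scene'); cv2.imwrite('pics/s4.png',cv2.resize(c['pixels'][130:290,270:450,::-1],None,fx=3.7,fy=3.7))"
```

```text
t 18.4 tcp [0.6521 0.0293 0.0652] ori [-1.791e+02 -1.000e-01  1.017e+02] w 0.0855 F [-0.5  0.1 -1.1]
turn first (tool rotvec deg) [-0.9 -0.1 -0.3] shift now [0.0033 0.0076 0.0531] shift after turn [0.0034 0.0068 0.0532] rows 1.3
```

View pics/s4.png

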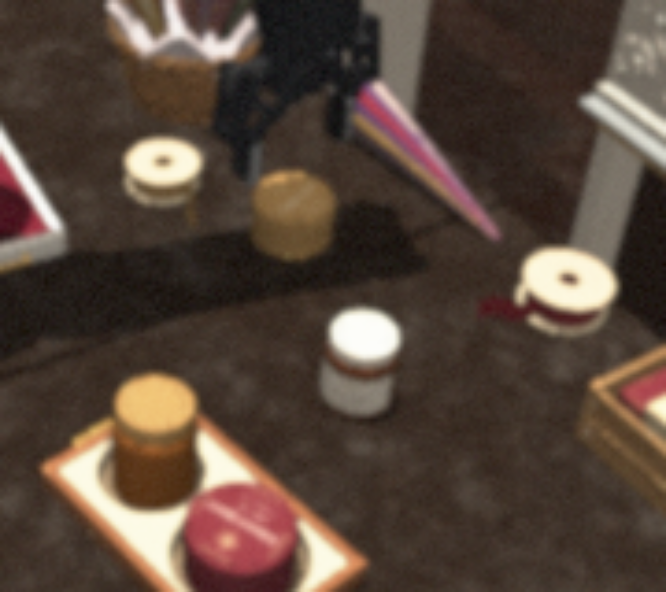

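The honey jar (crop 155,440) and red tin (240,535) stand in their wells. The fingers straddle the gold tin (293,205), a little left of it. I'll correct and descend.

Request:
{"method": "move_arm", "body": {
  "targets": [
    [0, [0.003, 0.006, 0], [-0.5, 0, 0]],
    [0, [0, 0, 0], [0, 0, 0]],
    [0, [0, 0, 0.006], [0, 0, 0]],
    [0, [0, 0, 0.008], [0, 0, 0]],
    [0, [0, 0, 0.004], [0, 0, 0]],
    [0, [0, 0, 0], [0, 0, 0]],
    [0, [0, 0, 0], [0, 0, 0]]
  ]
}}

```text
time_s: 19.03
tcp_pos: [0.6582, 0.0321, 0.0478]
orientation: [-179.8, -0.1, 101.5]
wrist_force: [-0.8, 0.7, -0.2]
gripper_width: 0.0852
```

```bash
python3 -c "
from h import *; nav([.658,.034,.013],102)"
```

```text
t 19.03 tcp [0.6582 0.0321 0.0478] ori [-1.798e+02 -1.000e-01  1.015e+02] w 0.0852 F [-0.8  0.7 -0.2]
turn first (tool rotvec deg) [-0.2 -0.1 -0.5] shift now [0.0019 0.0003 0.0348] shift after turn [0.0019 0.0002 0.0348] rows 0.9
```

Request:
{"method": "move_arm", "body": {
  "targets": [
    [0, [0.001, 0, 0.005], [0, 0, 0]],
    [0, [0, 0, 0.007], [0, 0, 0]],
    [0, [0, 0, 0.008], [0, 0, 0]],
    [0, [0, 0, 0.006], [0, 0, 0]],
    [0, [0, 0, 0.003], [0, 0, 0]],
    [0, [0, 0, 0], [0, 0, 0]],
    [0, [0, 0, 0], [0, 0, 0]]
  ]
}}

```text
time_s: 19.62
tcp_pos: [0.657, 0.0333, 0.0145]
orientation: [-179.7, -0.1, 101.5]
wrist_force: [-0.6, 0.2, -0.2]
gripper_width: 0.0856
```

```bash
python3 -c "
from h import *; nav([.658,.034,.013],102)"
```

```text
t 19.62 tcp [0.657  0.0333 0.0145] ori [-1.797e+02 -1.000e-01  1.015e+02] w 0.0856 F [-0.6  0.2 -0.2]
turn first (tool rotvec deg) [-0.3 -0.1 -0.5] shift now [0.0005 0.0011 0.0015] shift after turn [0.0005 0.0011 0.0015] rows 0.0
```

Close, then lift.

Request:
{"method": "move_arm", "body": {
  "targets": [
    [255, [0, 0, 0], [0, 0, 0]],
    [255, [0, 0, 0], [0, 0, 0]],
    [255, [0, 0, 0], [0, 0, 0]],
    [255, [0, 0, 0], [0, 0, 0]],
    [255, [0, 0, 0], [0, 0, 0]],
    [255, [0, 0, 0], [0, 0, 0]]
  ]
}}

```text
time_s: 20.12
tcp_pos: [0.6581, 0.0331, 0.0159]
orientation: [-179.8, -0.1, 101.5]
wrist_force: [-1.0, 0.2, -0.9]
gripper_width: 0.0627
```

```bash
python3 -c "
from h import *; nav([.461,-.2323,.16],102)"
```

```text
t 20.12 tcp [0.6581 0.0331 0.0159] ori [-1.798e+02 -1.000e-01  1.015e+02] w 0.0627 F [-1.   0.2 -0.9]
turn first (tool rotvec deg) [-0.2 -0.1 -0.5] shift now [-0.2205 -0.2467 -0.1435] shift after turn [-0.2186 -0.248  -0.1441] rows 9.0
```

Request:
{"method": "move_arm", "body": {
  "targets": [
    [255, [0, 0, -0.012], [0, 0, 0]],
    [255, [0, 0, -0.03], [0, 0, 0]],
    [255, [-0.008, -0.009, -0.035], [0, 0, 0]],
    [255, [-0.02, -0.022, -0.03], [0, 0, 0]],
    [255, [-0.026, -0.029, -0.015], [0, 0, 0]],
    [255, [-0.026, -0.029, 0], [0, 0, 0]],
    [255, [-0.026, -0.029, 0], [0, 0, 0]],
    [255, [-0.026, -0.029, 0], [0, 0, 0]],
    [255, [-0.026, -0.029, 0], [0, 0, 0]],
    [255, [-0.024, -0.028, 0], [0, 0, 0]],
    [255, [-0.016, -0.02, 0], [0, 0, 0]],
    [255, [-0.008, -0.009, 0], [0, 0, 0]]
  ]
}}

```text
time_s: 21.12
tcp_pos: [0.4682, -0.2214, 0.1517]
orientation: [179.5, -0.1, 102.0]
wrist_force: [0.5, 0.3, -1.5]
gripper_width: 0.0625
```

```bash
python3 -c "
from h import *; nav([.461,-.2323,.12],102)"
```

```text
t 21.12 tcp [ 0.4682 -0.2214  0.1517] ori [ 1.795e+02 -1.000e-01  1.020e+02] w 0.0625 F [ 0.5  0.3 -1.5]
turn first (tool rotvec deg) [ 0.5 -0.1  0. ] shift now [-0.0093 -0.0096  0.0316] shift after turn [-0.0092 -0.0093  0.0317] rows 0.9
```

Request:
{"method": "move_arm", "body": {
  "targets": [
    [255, [-0.002, -0.002, 0], [0.3, 0, 0]],
    [255, [0, 0, 0], [0, 0, 0]],
    [255, [0, 0, 0.01], [0, 0, 0]],
    [255, [0, 0, 0.012], [0, 0, 0]],
    [255, [0, 0, 0.006], [0, 0, 0]],
    [255, [0, 0, 0], [0, 0, 0]],
    [255, [0, 0, 0], [0, 0, 0]],
    [255, [0, 0, 0], [0, 0, 0]]
  ]
}}

```text
time_s: 21.78
tcp_pos: [0.4679, -0.2217, 0.1216]
orientation: [179.8, -0.2, 102.1]
wrist_force: [0.4, -0.9, -0.5]
gripper_width: 0.0625
```

```bash
python3 -c "
from h import *; nav([.461,-.2323,.0619],102)"
```

```text
t 21.78 tcp [ 0.4679 -0.2217  0.1216] ori [179.8  -0.2 102.1] w 0.0625 F [ 0.4 -0.9 -0.5]
turn first (tool rotvec deg) [ 0.2 -0.2  0.1] shift now [-0.0092 -0.0092  0.0597] shift after turn [-0.009  -0.009   0.0597] rows 1.5
```

Request:
{"method": "move_arm", "body": {
  "targets": [
    [255, [-0.008, -0.008, 0], [0.2, 0, 0]],
    [255, [0, 0, 0], [0, 0, 0]],
    [255, [0, -0.001, 0.006], [0, 0, 0]],
    [255, [0, -0.001, 0.008], [0, 0, 0]],
    [255, [0, -0.001, 0.008], [0, 0, 0]],
    [255, [0, 0, 0.008], [0, 0, 0]],
    [255, [0, 0, 0.005], [0, 0, 0]],
    [255, [0, 0, 0.002], [0, 0, 0]],
    [255, [0, 0, 0], [0, 0, 0]],
    [255, [0, 0, 0], [0, 0, 0]]
  ]
}}

```text
time_s: 22.62
tcp_pos: [0.4579, -0.2324, 0.0801]
orientation: [-180.0, -0.2, 102.1]
wrist_force: [-0.3, 0.3, -0.6]
gripper_width: 0.0626
```

```bash
python3 -c "
from h import *; nav([.461,-.2323,.0619],102); find('gold_tin');c=find('red_tin')
cv2.imwrite('pics/s5.png',cv2.resize(c['pixels'][190:350,240:420,::-1],None,fx=3.7,fy=3.7))"
```

```text
t 22.62 tcp [ 0.4579 -0.2324  0.0801] ori [-180.    -0.2  102.1] w 0.0626 F [-0.3  0.3 -0.6]
turn first (tool rotvec deg) [-0.  -0.2  0.1] shift now [-0.0006  0.0031  0.0182] shift after turn [-0.0005  0.0031  0.0182] rows 0.5
gold_tin scene 0.7 ztop 0.1011 [ 0.4558 -0.2329] r 0.0333
red_tin scene 0.92 ztop 0.0457 [ 0.4578 -0.2354] r 0.034
```

View pics/s5.png

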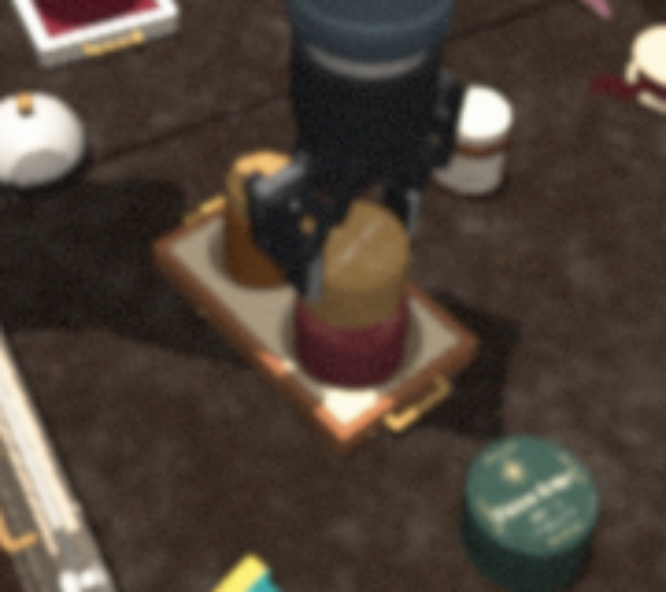

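The gold tin (crop 365,250) hangs level just over the red tin (350,335). The camera offset between TCP and tin is the same for both tins, so I'll centre the TCP on the red tin's release point and lower.

Request:
{"method": "move_arm", "body": {
  "targets": [
    [255, [0, 0.003, 0], [0, 0, 0]],
    [255, [0, 0, 0.003], [0, 0, 0]],
    [255, [0, 0, 0.004], [0, 0, 0]],
    [255, [0, 0, 0.003], [0, 0, 0]],
    [255, [0, 0, 0.001], [0, 0, 0]],
    [255, [0, 0, 0], [0, 0, 0]],
    [255, [0, 0, 0], [0, 0, 0]]
  ]
}}

```text
time_s: 23.4
tcp_pos: [0.4624, -0.2318, 0.0691]
orientation: [179.9, -0.1, 102.2]
wrist_force: [0.2, -0.2, -0.4]
gripper_width: 0.0628
```

```bash
python3 -c "
from h import *; nav([.461,-.2323,.0619],102)"
```

```text
t 23.4 tcp [ 0.4624 -0.2318  0.0691] ori [ 1.799e+02 -1.000e-01  1.022e+02] w 0.0628 F [ 0.2 -0.2 -0.4]
turn first (tool rotvec deg) [ 0.1 -0.1  0.2] shift now [-0.0002 -0.0014  0.0072] shift after turn [-0.0002 -0.0014  0.0072] rows 0.2
```

Request:
{"method": "move_arm", "body": {
  "targets": [
    [255, [0, -0.001, 0.002], [0, 0, 0]],
    [255, [0, 0, 0.002], [0, 0, 0]],
    [255, [0, 0, 0.001], [0, 0, 0]],
    [255, [0, 0, 0], [0, 0, 0]],
    [255, [0, 0, 0], [0, 0, 0]]
  ]
}}

```text
time_s: 23.82
tcp_pos: [0.4611, -0.2322, 0.0636]
orientation: [179.9, -0.1, 102.2]
wrist_force: [0.2, 0.3, -0.9]
gripper_width: 0.0629
```

```bash
python3 -c "
from h import *; nav([.461,-.2323,.0619],102)"
```

```text
t 23.82 tcp [ 0.4611 -0.2322  0.0636] ori [ 1.799e+02 -1.000e-01  1.022e+02] w 0.0629 F [ 0.2  0.3 -0.9]
turn first (tool rotvec deg) [ 0.1 -0.1  0.2] shift now [-0.0001 -0.0002  0.0017] shift after turn [-0.0001 -0.0001  0.0017] rows 0.0
```

Request:
{"method": "move_arm", "body": {
  "targets": [
    [255, [0, 0, 0.0015], [0, 0, 0]],
    [255, [0, 0, 0.0005], [0, 0, 0]],
    [255, [0, 0, 0], [0, 0, 0]],
    [0, [0, 0, 0], [0, 0, 0]],
    [0, [0, 0, 0], [0, 0, 0]],
    [0, [0, 0, 0], [0, 0, 0]],
    [0, [0, 0, 0], [0, 0, 0]],
    [0, [0, 0, -0.006], [0, 0, 0]],
    [0, [0, 0, -0.015], [0, 0, 0]],
    [0, [0, 0, -0.03], [0, 0, 0]],
    [0, [0, 0, -0.03], [0, 0, 0]],
    [0, [0, 0, -0.015], [0, 0, 0]]
  ]
}}

```text
time_s: 24.82
tcp_pos: [0.4585, -0.2318, 0.1593]
orientation: [-179.7, -0.3, 102.1]
wrist_force: [0.7, 0.1, 0.4]
gripper_width: 0.0853
```

```bash
python3 -c "
from h import *; nav([.606,-.14,.2],87.5); find('gold_tin');c=find('red_tin')"
```

```text
t 24.82 tcp [ 0.4585 -0.2318  0.1593] ori [-179.7   -0.3  102.1] w 0.0853 F [0.7 0.1 0.4]
turn first (tool rotvec deg) [-0.3 -0.3 14.6] shift now [ 0.0591  0.1633 -0.0411] shift after turn [ 0.0982  0.1434 -0.0407] rows 4.5
gold_tin scene 0.6 ztop 0.0819 [ 0.4595 -0.2328] r 0.0325
red_tin scene 0.95 ztop 0.0449 [ 0.4584 -0.2336] r 0.0343
```

The stack is good: the gold top is at 82 mm and it is within 1 mm of concentric. Next, the cream jar: turn to 87.5° and go across.

Request:
{"method": "move_arm", "body": {
  "targets": [
    [30, [0, 0, 0], [0, 0, 6]],
    [30, [0, 0, 0], [0, 0, 6]],
    [30, [0, 0, 0], [0, 0, 1]],
    [30, [0.012, 0.018, 0], [0, 0, 0]],
    [30, [0.02, 0.028, 0], [0, 0, 0]],
    [30, [0.022, 0.031, 0.01], [0, 0, 0]],
    [30, [0.018, 0.026, 0.015], [0, 0, 0]],
    [30, [0.011, 0.018, 0.015], [0, 0, 0]],
    [30, [0.006, 0.008, 0.01], [0, 0, 0]],
    [30, [0.001, 0.001, 0.003], [0, 0, 0]],
    [30, [0, 0, 0], [0, 0, 0]],
    [30, [0, 0, 0], [0, 0, 0]]
  ]
}}

```text
time_s: 26.02
tcp_pos: [0.5846, -0.1376, 0.087]
orientation: [-178.4, -0.6, 89.4]
wrist_force: [0.4, -1.1, -0.1]
gripper_width: 0.0753
```

```bash
python3 -c "
from h import *; nav([.606,-.14,.085],87.5)"
```

```text
t 26.02 tcp [ 0.5846 -0.1376  0.087 ] ori [-178.4   -0.6   89.4] w 0.0753 F [ 0.4 -1.1 -0.1]
turn first (tool rotvec deg) [-1.6 -0.6  1.9] shift now [-0.0022  0.0215  0.0013] shift after turn [-0.0014  0.0215  0.002 ] rows 0.5
```

Request:
{"method": "move_arm", "body": {
  "targets": [
    [30, [-0.001, 0.01, 0], [-1, -0.5, 1]],
    [30, [0, 0.007, 0], [0, 0, 0]],
    [30, [0, 0.002, 0], [0, 0, 0]],
    [30, [0, 0, 0], [0, 0, 0]],
    [30, [0, 0, 0], [0, 0, 0]]
  ]
}}

```text
time_s: 26.43
tcp_pos: [0.6037, -0.1435, 0.089]
orientation: [-179.6, 0.0, 88.0]
wrist_force: [0.1, 0.2, -0.3]
gripper_width: 0.0752
```

```bash
python3 -c "
from h import *; nav([.606,-.14,.024],87.5)"
```

```text
t 26.43 tcp [ 0.6037 -0.1435  0.089 ] ori [-179.6    0.    88. ] w 0.0752 F [ 0.1  0.2 -0.3]
turn first (tool rotvec deg) [-0.4  0.   0.5] shift now [0.0036 0.0027 0.065 ] shift after turn [0.0036 0.0021 0.065 ] rows 1.6
```

Request:
{"method": "move_arm", "body": {
  "targets": [
    [30, [0.003, 0.002, 0.004], [0, 0, 0]],
    [30, [0, 0, 0.008], [0, 0, 0]],
    [30, [0, 0, 0.01], [0, 0, 0]],
    [30, [0, 0, 0.008], [0, 0, 0]],
    [30, [0, 0, 0.004], [0, 0, 0]],
    [30, [0, 0, 0], [0, 0, 0]]
  ]
}}

```text
time_s: 26.93
tcp_pos: [0.6051, -0.1406, 0.0515]
orientation: [-179.5, 0.0, 88.0]
wrist_force: [-0.8, 0.6, 0.7]
gripper_width: 0.0753
```

```bash
python3 -c "
from h import *; nav([.606,-.14,.024],87.5)"
```

```text
t 26.93 tcp [ 0.6051 -0.1406  0.0515] ori [-179.5    0.    88. ] w 0.0753 F [-0.8  0.6  0.7]
turn first (tool rotvec deg) [-0.5  0.   0.5] shift now [0.0006 0.0011 0.0275] shift after turn [0.0006 0.0009 0.0275] rows 0.7
```

Request:
{"method": "move_arm", "body": {
  "targets": [
    [30, [0.001, 0.001, 0.006], [0, 0, 0]],
    [30, [0, 0, 0.008], [0, 0, 0]],
    [30, [0, 0, 0.007], [0, 0, 0]],
    [30, [0, 0, 0.003], [0, 0, 0]],
    [30, [0, 0, 0], [0, 0, 0]],
    [255, [0, 0, 0], [0, 0, 0]],
    [255, [0, 0, 0], [0, 0, 0]],
    [255, [0, 0, 0], [0, 0, 0]],
    [255, [0, 0, 0], [0, 0, 0]],
    [255, [0, 0, 0], [0, 0, 0]],
    [255, [0, 0, 0], [0, 0, 0]],
    [255, [0, 0, 0], [0, 0, 0]]
  ]
}}

```text
time_s: 27.93
tcp_pos: [0.6057, -0.1396, 0.0247]
orientation: [-179.5, 0.0, 88.0]
wrist_force: [-0.3, 1.0, -2.3]
gripper_width: 0.047
```

```bash
python3 -c "
from h import *; nav([.443,.232,.17],87.5)"
```

```text
t 27.93 tcp [ 0.6057 -0.1396  0.0247] ori [-179.5    0.    88. ] w 0.047 F [-0.3  1.  -2.3]
turn first (tool rotvec deg) [-0.5  0.   0.5] shift now [ 0.3656 -0.1769 -0.1439] shift after turn [ 0.3641 -0.1787 -0.1453] rows 10.8
```

Request:
{"method": "move_arm", "body": {
  "targets": [
    [255, [0, 0, -0.012], [0, 0, 0]],
    [255, [0, 0, -0.03], [0, 0, 0]],
    [255, [0.01, -0.005, -0.035], [0, 0, 0]],
    [255, [0.025, -0.012, -0.025], [0, 0, 0]],
    [255, [0.036, -0.018, -0.012], [0, 0, 0]],
    [255, [0.037, -0.018, 0], [0, 0, 0]],
    [255, [0.037, -0.018, 0], [0, 0, 0]],
    [255, [0.037, -0.018, 0], [0, 0, 0]],
    [255, [0.037, -0.018, 0], [0, 0, 0]],
    [255, [0.037, -0.018, 0], [0, 0, 0]],
    [255, [0.037, -0.018, 0], [0, 0, 0]],
    [255, [0.03, -0.014, 0], [0, 0, 0]]
  ]
}}

```text
time_s: 28.93
tcp_pos: [0.4624, 0.1882, 0.1533]
orientation: [179.9, 0.0, 86.8]
wrist_force: [0.5, 1.1, -2.8]
gripper_width: 0.047
```

```bash
python3 -c "
from h import *; nav([.443,.232,.0287],87.5)"
```

```text
t 28.93 tcp [0.4624 0.1882 0.1533] ori [179.9   0.   86.8] w 0.047 F [ 0.5  1.1 -2.8]
turn first (tool rotvec deg) [ 0.1  0.  -0.7] shift now [ 0.0426 -0.022   0.1246] shift after turn [ 0.0429 -0.0213  0.1246] rows 3.3
```

Request:
{"method": "move_arm", "body": {
  "targets": [
    [255, [0.016, -0.008, 0], [0, 0, 0]],
    [255, [0.009, -0.005, 0], [0, 0, 0]],
    [255, [0.004, -0.002, 0.005], [0, 0, 0]],
    [255, [0, 0, 0.015], [0, 0, 0]],
    [255, [0, 0, 0.015], [0, 0, 0]],
    [255, [0, 0, 0.01], [0, 0, 0]],
    [255, [0, 0, 0.004], [0, 0, 0]],
    [255, [0, 0, 0], [0, 0, 0]],
    [255, [0, 0, 0], [0, 0, 0]]
  ]
}}

```text
time_s: 29.68
tcp_pos: [0.4456, 0.2282, 0.1065]
orientation: [179.8, -0.5, 87.4]
wrist_force: [-1.1, 0.4, -2.0]
gripper_width: 0.0469
```

```bash
python3 -c "
from h import *; nav([.443,.232,.0287],87.5)"
```

```text
t 29.68 tcp [0.4456 0.2282 0.1065] ori [179.8  -0.5  87.4] w 0.0469 F [-1.1  0.4 -2. ]
turn first (tool rotvec deg) [ 0.2 -0.5 -0.1] shift now [ 0.003  -0.003   0.0778] shift after turn [ 0.0036 -0.0028  0.0778] rows 1.9
```

Request:
{"method": "move_arm", "body": {
  "targets": [
    [255, [0.003, -0.002, 0.006], [0, -0.3, 0]],
    [255, [0, -0.001, 0.009], [0, 0, 0]],
    [255, [0, -0.001, 0.01], [0, 0, 0]],
    [255, [0, -0.001, 0.01], [0, 0, 0]],
    [255, [0, -0.001, 0.008], [0, 0, 0]],
    [255, [0, 0, 0.004], [0, 0, 0]],
    [255, [0, 0, 0], [0, 0, 0]],
    [255, [0, 0, 0], [0, 0, 0]]
  ]
}}

```text
time_s: 30.35
tcp_pos: [0.4404, 0.2315, 0.0552]
orientation: [179.8, -0.2, 87.4]
wrist_force: [0.6, 0.0, -1.9]
gripper_width: 0.0472
```

```bash
python3 -c "
from h import *; nav([.443,.232,.0287],87.5); c=camera('scene'); cv2.imwrite('pics/s6.png',cv2.resize(c['pixels'][100:250,180:350,::-1],None,fx=4,fy=4))"
```

```text
t 30.35 tcp [0.4404 0.2315 0.0552] ori [179.8  -0.2  87.4] w 0.0472 F [ 0.6  0.  -1.9]
turn first (tool rotvec deg) [ 0.2 -0.2 -0.1] shift now [0.0006 0.0025 0.0266] shift after turn [0.0006 0.0026 0.0265] rows 0.7
```

View pics/s6.png

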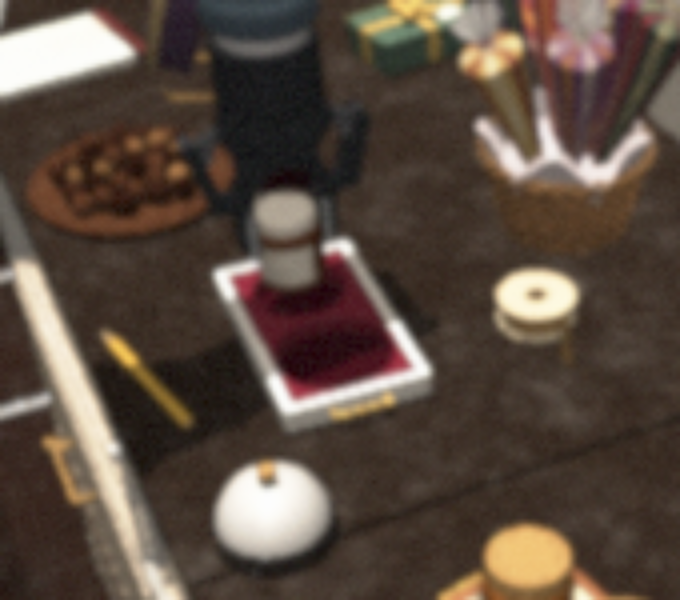

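The cream jar (crop 287,240) hangs upright just above the small well (about 290,295). I'll keep lowering.

Request:
{"method": "move_arm", "body": {
  "targets": [
    [255, [0, 0.002, 0.003], [0, 0, 0]],
    [255, [0, 0, 0.005], [0, 0, 0]],
    [255, [0, 0, 0.006], [0, 0, 0]],
    [255, [0, 0, 0.005], [0, 0, 0]],
    [255, [0, 0, 0.002], [0, 0, 0]],
    [255, [0, 0, 0], [0, 0, 0]],
    [255, [0, 0, 0], [0, 0, 0]]
  ]
}}

```text
time_s: 30.98
tcp_pos: [0.4439, 0.2318, 0.033]
orientation: [179.7, -0.2, 87.3]
wrist_force: [0.1, -0.2, -0.8]
gripper_width: 0.0471
```

```bash
python3 -c "
from h import *; nav([.443,.232,.0287],87.5)"
```

```text
t 30.98 tcp [0.4439 0.2318 0.033 ] ori [179.7  -0.2  87.3] w 0.0471 F [ 0.1 -0.2 -0.8]
turn first (tool rotvec deg) [ 0.3 -0.2 -0.2] shift now [ 0.0001 -0.0009  0.0043] shift after turn [ 0.0001 -0.0009  0.0043] rows 0.1
```

Request:
{"method": "move_arm", "body": {
  "targets": [
    [255, [0, 0, 0.002], [0, 0, 0]],
    [255, [0, 0, 0.002], [0, 0, 0]],
    [255, [0, 0, 0.0005], [0, 0, 0]],
    [255, [0, 0, 0], [0, 0, 0]],
    [20, [0, 0, 0], [0, 0, 0]],
    [20, [0, 0, 0], [0, 0, 0]],
    [20, [0, 0, 0], [0, 0, 0]],
    [20, [0, 0, -0.005], [0, 0, 0]],
    [20, [0, 0, -0.015], [0, 0, 0]],
    [0, [0, 0, -0.035], [0, 0, 0]],
    [0, [0, 0, -0.04], [0, 0, 0]],
    [0, [0, 0, -0.04], [0, 0, 0]]
  ]
}}

```text
time_s: 31.98
tcp_pos: [0.4394, 0.2287, 0.1631]
orientation: [-179.8, 0.2, 87.3]
wrist_force: [1.2, 0.5, -0.3]
gripper_width: 0.0854
```

```bash
python3 -c "
from h import *; nav([.483,-.3795,.15],87.5); find('cream_jar')"
```

```text
t 31.98 tcp [0.4394 0.2287 0.1631] ori [-179.8    0.2   87.3] w 0.0854 F [ 1.2  0.5 -0.3]
turn first (tool rotvec deg) [-0.2  0.2 -0.2] shift now [-0.6054  0.0726  0.0154] shift after turn [-0.6058  0.0701  0.0131] rows 15.2
cream_jar scene 0.67 ztop 0.0631 [0.4428 0.2311] r 0.0239
```

The cream jar is seated: its top is at 63 mm, against 64 expected. Now the green tin.

Request:
{"method": "move_arm", "body": {
  "targets": [
    [0, [-0.02, 0.002, 0], [0, 0, 0]],
    [0, [-0.035, 0.004, 0], [0, 0, 0]],
    [0, [-0.04, 0.005, 0], [0, 0, 0]],
    [0, [-0.04, 0.005, 0], [0, 0, 0]],
    [0, [-0.04, 0.005, 0], [0, 0, 0]],
    [0, [-0.04, 0.005, 0], [0, 0, 0]],
    [0, [-0.04, 0.005, 0], [0, 0, 0]],
    [0, [-0.04, 0.005, 0], [0, 0, 0]],
    [0, [-0.04, 0.005, 0], [0, 0, 0]],
    [0, [-0.04, 0.005, 0], [0, 0, 0]],
    [0, [-0.04, 0.005, 0], [0, 0, 0]],
    [0, [-0.04, 0.005, 0], [0, 0, 0]]
  ]
}}

```text
time_s: 33.08
tcp_pos: [0.4842, -0.229, 0.1661]
orientation: [179.2, -1.0, 88.6]
wrist_force: [1.8, 0.5, -0.0]
gripper_width: 0.0855
```

```bash
python3 -c "
from h import *; nav([.483,-.3795,.08],87.5)"
```

```text
t 33.08 tcp [ 0.4842 -0.229   0.1661] ori [179.2  -1.   88.6] w 0.0855 F [ 1.8  0.5 -0. ]
turn first (tool rotvec deg) [ 0.8 -1.   1.1] shift now [-0.1519  0.0013  0.0836] shift after turn [-0.1504  0.0054  0.0861] rows 4.3
```

Request:
{"method": "move_arm", "body": {
  "targets": [
    [0, [-0.038, 0, 0], [0.4, -0.5, 0.5]],
    [0, [-0.034, 0, 0], [0, 0, 0]],
    [0, [-0.026, 0, 0.008], [0, 0, 0]],
    [0, [-0.017, 0, 0.016], [0, 0, 0]],
    [0, [-0.009, 0, 0.02], [0, 0, 0]],
    [0, [-0.004, 0, 0.016], [0, 0, 0]],
    [0, [-0.001, 0, 0.008], [0, 0, 0]],
    [0, [0, 0, 0], [0, 0, 0]],
    [0, [0, 0, 0], [0, 0, 0]]
  ]
}}

```text
time_s: 33.83
tcp_pos: [0.4755, -0.3777, 0.095]
orientation: [179.5, 0.0, 87.2]
wrist_force: [0.2, 0.1, 0.1]
gripper_width: 0.0852
```

```bash
python3 -c "
from h import *; nav([.483,-.3795,.06],87.5)"
```

```text
t 33.83 tcp [ 0.4755 -0.3777  0.095 ] ori [179.5   0.   87.2] w 0.0852 F [0.2 0.1 0.1]
turn first (tool rotvec deg) [ 0.5  0.  -0.3] shift now [-0.0014  0.0073  0.035 ] shift after turn [-0.0015  0.0075  0.035 ] rows 0.9
```

Request:
{"method": "move_arm", "body": {
  "targets": [
    [0, [-0.001, 0.006, 0.004], [0.2, 0, 0]],
    [0, [0, 0.001, 0.008], [0, 0, 0]],
    [0, [0, 0, 0.01], [0, 0, 0]],
    [0, [0, 0, 0.006], [0, 0, 0]],
    [0, [0, 0, 0.002], [0, 0, 0]],
    [0, [0, 0, 0], [0, 0, 0]],
    [0, [0, 0, 0], [0, 0, 0]]
  ]
}}

```text
time_s: 34.42
tcp_pos: [0.4867, -0.3762, 0.0644]
orientation: [179.6, -0.0, 87.5]
wrist_force: [0.8, -0.4, 0.4]
gripper_width: 0.0851
```

```bash
python3 -c "
from h import *; nav([.483,-.3795,.018],87.5); c=camera('scene'); cv2.imwrite('pics/s7.png',cv2.resize(c['pixels'][240:390,300:480,::-1],None,fx=4,fy=4))"
```

```text
t 34.42 tcp [ 0.4867 -0.3762  0.0644] ori [179.6  -0.   87.5] w 0.0851 F [ 0.8 -0.4  0.4]
turn first (tool rotvec deg) [ 0.4 -0.   0. ] shift now [-0.0035 -0.0039  0.0464] shift after turn [-0.0035 -0.0036  0.0464] rows 1.2
```

View pics/s7.png

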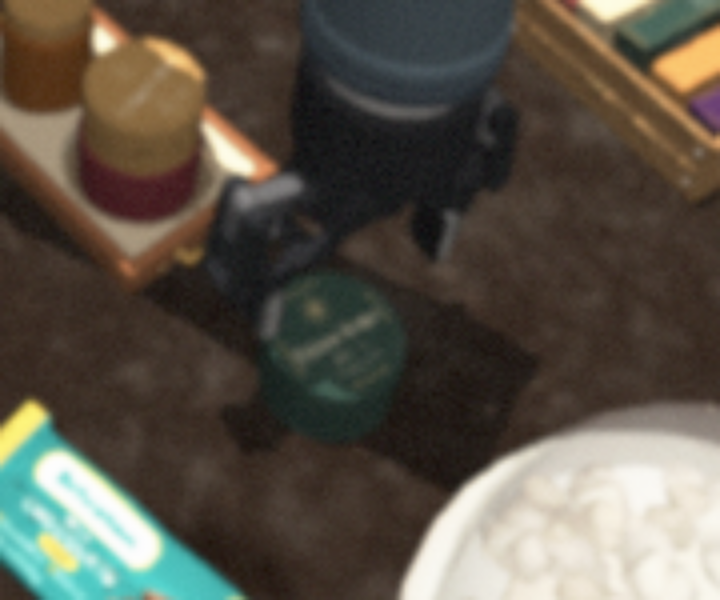

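The gold-on-red stack looks square (crop 142,130). The fingers (270,315 and 440,250) straddle the green tin (333,333). I'll apply the small correction and descend.

Request:
{"method": "move_arm", "body": {
  "targets": [
    [0, [-0.003, -0.003, 0], [0.2, 0, 0]],
    [0, [0, 0, 0], [0, 0, 0]],
    [0, [0, 0, 0.005], [0, 0, 0]],
    [0, [0, 0, 0.005], [0, 0, 0]],
    [0, [0, 0, 0.002], [0, 0, 0]],
    [0, [0, 0, 0], [0, 0, 0]],
    [0, [0, 0, 0], [0, 0, 0]]
  ]
}}

```text
time_s: 35.05
tcp_pos: [0.4833, -0.3803, 0.0522]
orientation: [179.7, 0.0, 87.5]
wrist_force: [-0.5, 0.2, 0.4]
gripper_width: 0.0858
```

```bash
python3 -c "
from h import *; nav([.483,-.3795,.018],87.5)"
```

```text
t 35.05 tcp [ 0.4833 -0.3803  0.0522] ori [179.7   0.   87.5] w 0.0858 F [-0.5  0.2  0.4]
turn first (tool rotvec deg) [ 0.3  0.  -0. ] shift now [ 0.0008 -0.0005  0.0342] shift after turn [ 0.0008 -0.0003  0.0342] rows 0.9
```

Request:
{"method": "move_arm", "body": {
  "targets": [
    [0, [0, 0, 0.005], [0, 0, 0]],
    [0, [0, 0, 0.008], [0, 0, 0]],
    [0, [0, 0, 0.009], [0, 0, 0]],
    [0, [0, 0, 0.006], [0, 0, 0]],
    [0, [0, 0, 0.002], [0, 0, 0]],
    [0, [0, 0, 0], [0, 0, 0]],
    [0, [0, 0, 0], [0, 0, 0]]
  ]
}}

```text
time_s: 35.63
tcp_pos: [0.4831, -0.3797, 0.0179]
orientation: [179.8, -0.0, 87.5]
wrist_force: [-0.1, 0.9, 0.2]
gripper_width: 0.0854
```

```bash
python3 -c "
from h import *; nav([.483,-.3795,.018],87.5)"
```

```text
t 35.63 tcp [ 0.4831 -0.3797  0.0179] ori [179.8  -0.   87.5] w 0.0854 F [-0.1  0.9  0.2]
turn first (tool rotvec deg) [ 0.2 -0.  -0. ] shift now [ 0.0002 -0.0001 -0.0001] shift after turn [ 0.0002 -0.0001 -0.0001] rows 0.0
```

Request:
{"method": "move_arm", "body": {
  "targets": [
    [255, [0, 0, 0], [0, 0, 0]],
    [255, [0, 0, 0], [0, 0, 0]],
    [255, [0, 0, 0], [0, 0, 0]],
    [255, [0, 0, 0], [0, 0, 0]],
    [255, [0, 0, 0], [0, 0, 0]],
    [255, [0, 0, 0], [0, 0, 0]]
  ]
}}

```text
time_s: 36.13
tcp_pos: [0.4838, -0.3804, 0.0195]
orientation: [179.7, 0.0, 87.5]
wrist_force: [0.3, 0.1, -0.7]
gripper_width: 0.0672
```

Request:
{"method": "move_arm", "body": {
  "targets": [
    [255, [0, 0, -0.012], [0, 0, 0]],
    [255, [0, 0, -0.03], [0, 0, 0]],
    [255, [0, 0, -0.035], [0, 0, 0]],
    [255, [0, 0, -0.035], [0, 0, 0]],
    [255, [0.008, 0, -0.02], [0, 0, 0]],
    [255, [0.02, -0.001, -0.008], [0, 0, 0]],
    [255, [0.032, -0.002, 0], [0, 0, 0]],
    [255, [0.038, -0.003, 0], [0, 0, 0]],
    [255, [0.038, -0.003, 0], [0, 0, 0]],
    [255, [0.038, -0.003, 0], [0, 0, 0]],
    [255, [0.038, -0.003, 0], [0, 0, 0]],
    [255, [0.038, -0.003, 0], [0, 0, 0]]
  ]
}}

```text
time_s: 37.13
tcp_pos: [0.4751, -0.1329, 0.1748]
orientation: [179.2, 0.4, 86.3]
wrist_force: [1.3, 0.5, -0.9]
gripper_width: 0.0671
```

```bash
python3 -c "
from h import *; nav([.4395,.147,.16],87.5)"
```

```text
t 37.13 tcp [ 0.4751 -0.1329  0.1748] ori [179.2   0.4  86.3] w 0.0671 F [ 1.3  0.5 -0.9]
turn first (tool rotvec deg) [ 0.8  0.4 -1.2] shift now [ 0.2771 -0.0537  0.012 ] shift after turn [ 0.2781 -0.0477  0.0148] rows 7.1
```

Request:
{"method": "move_arm", "body": {
  "targets": [
    [255, [0.038, -0.007, 0], [0.4, 0.2, -0.6]],
    [255, [0.038, -0.007, 0], [0, 0, 0]],
    [255, [0.038, -0.007, 0], [0, 0, 0]],
    [255, [0.038, -0.007, 0], [0, 0, 0]],
    [255, [0.036, -0.007, 0], [0, 0, 0]],
    [255, [0.03, -0.006, 0], [0, 0, 0]],
    [255, [0.02, -0.003, 0.004], [0, 0, 0]],
    [255, [0.01, -0.001, 0.01], [0, 0, 0]],
    [255, [0.003, 0, 0.015], [0, 0, 0]],
    [255, [0, 0, 0.015], [0, 0, 0]],
    [255, [0, 0, 0.006], [0, 0, 0]],
    [255, [0, 0, 0], [0, 0, 0]]
  ]
}}

```text
time_s: 38.13
tcp_pos: [0.4416, 0.1418, 0.129]
orientation: [179.1, -0.5, 87.6]
wrist_force: [0.9, 0.3, -0.4]
gripper_width: 0.0673
```

```bash
python3 -c "
from h import *; nav([.4395,.147,.0235],87.5)"
```

```text
t 38.13 tcp [0.4416 0.1418 0.129 ] ori [179.1  -0.5  87.6] w 0.0673 F [ 0.9  0.3 -0.4]
turn first (tool rotvec deg) [ 0.9 -0.5  0.1] shift now [ 0.0042 -0.0039  0.1055] shift after turn [ 0.0051 -0.0023  0.1055] rows 2.6
```

Request:
{"method": "move_arm", "body": {
  "targets": [
    [255, [0.003, -0.001, 0.005], [0.5, -0.3, 0]],
    [255, [0, 0, 0.012], [0, 0, 0]],
    [255, [0, -0.001, 0.014], [0, 0, 0]],
    [255, [0, -0.001, 0.012], [0, 0, 0]],
    [255, [0, 0, 0.006], [0, 0, 0]],
    [255, [0, 0, 0.002], [0, 0, 0]],
    [255, [0, 0, 0], [0, 0, 0]],
    [255, [0, 0, 0], [0, 0, 0]]
  ]
}}

```text
time_s: 38.8
tcp_pos: [0.4431, 0.1418, 0.0786]
orientation: [179.5, -0.2, 87.0]
wrist_force: [0.3, 0.5, -0.4]
gripper_width: 0.0672
```

```bash
python3 -c "
from h import *; nav([.4395,.147,.0235],87.5)"
```

```text
t 38.8 tcp [0.4431 0.1418 0.0786] ori [179.5  -0.2  87. ] w 0.0672 F [ 0.3  0.5 -0.4]
turn first (tool rotvec deg) [ 0.5 -0.2 -0.5] shift now [ 0.0048 -0.0044  0.0551] shift after turn [ 0.005  -0.0039  0.0551] rows 1.4
```

Request:
{"method": "move_arm", "body": {
  "targets": [
    [255, [0.004, -0.003, 0], [0.3, 0, 0]],
    [255, [0, 0, 0], [0, 0, 0]],
    [255, [0, 0, 0.006], [0, 0, 0]],
    [255, [0, -0.001, 0.008], [0, 0, 0]],
    [255, [0, -0.001, 0.008], [0, 0, 0]],
    [255, [0, 0, 0.006], [0, 0, 0]],
    [255, [0, 0, 0.003], [0, 0, 0]],
    [255, [0, 0, 0], [0, 0, 0]],
    [255, [0, 0, 0], [0, 0, 0]]
  ]
}}

```text
time_s: 39.55
tcp_pos: [0.439, 0.1474, 0.0456]
orientation: [179.7, -0.3, 87.0]
wrist_force: [0.7, -0.0, -1.0]
gripper_width: 0.0672
```

```bash
python3 -c "
from h import *; nav([.4395,.147,.0235],87.5)"
```

```text
t 39.55 tcp [0.439  0.1474 0.0456] ori [179.7  -0.3  87. ] w 0.0672 F [ 0.7 -0.  -1. ]
turn first (tool rotvec deg) [ 0.3 -0.3 -0.5] shift now [-0.0005  0.0004  0.0221] shift after turn [-0.0004  0.0005  0.0221] rows 0.6
```

Request:
{"method": "move_arm", "body": {
  "targets": [
    [255, [0, 0, 0.003], [0, 0, 0]],
    [255, [0, 0, 0.005], [0, 0, 0]],
    [255, [0, 0, 0.005], [0, 0, 0]],
    [255, [0, 0, 0.003], [0, 0, 0]],
    [255, [0, 0, 0.001], [0, 0, 0]],
    [255, [0, 0, 0], [0, 0, 0]],
    [255, [0, 0, 0], [0, 0, 0]]
  ]
}}

```text
time_s: 40.13
tcp_pos: [0.4395, 0.1473, 0.0269]
orientation: [179.7, -0.3, 87.0]
wrist_force: [-0.2, 0.3, -1.1]
gripper_width: 0.0672
```

```bash
python3 -c "
from h import *; nav([.4395,.147,.0235],87.5)"
```

```text
t 40.13 tcp [0.4395 0.1473 0.0269] ori [179.7  -0.3  87. ] w 0.0672 F [-0.2  0.3 -1.1]
turn first (tool rotvec deg) [ 0.3 -0.3 -0.5] shift now [-0.0003  0.      0.0034] shift after turn [-0.0003  0.      0.0034] rows 0.1
```

Request:
{"method": "move_arm", "body": {
  "targets": [
    [255, [0, 0, 0.002], [0, 0, 0]],
    [255, [0, 0, 0.001], [0, 0, 0]],
    [255, [0, 0, 0], [0, 0, 0]],
    [0, [0, 0, 0], [0, 0, 0]],
    [0, [0, 0, 0], [0, 0, 0]],
    [0, [0, 0, 0], [0, 0, 0]],
    [0, [0, 0, 0], [0, 0, 0]],
    [0, [0, 0, -0.005], [0, 0, 0]],
    [0, [0, 0, -0.015], [0, 0, 0]],
    [0, [0, 0, -0.03], [0, 0, 0]],
    [0, [0, 0, -0.04], [0, 0, 0]],
    [0, [0, 0, -0.04], [0, 0, 0]]
  ]
}}

```text
time_s: 41.13
tcp_pos: [0.4343, 0.1444, 0.1534]
orientation: [-179.7, 0.1, 86.9]
wrist_force: [1.6, 1.0, 0.3]
gripper_width: 0.0855
```

Request:
{"method": "move_arm", "body": {
  "targets": [
    [0, [0, 0, -0.03], [0, 0, 0]],
    [0, [-0.02, 0, -0.02], [0, 0, 0]],
    [0, [-0.03, 0, -0.01], [0, 0, 0]],
    [0, [-0.03, 0, 0], [0, 0, 0]],
    [0, [-0.03, 0, 0], [0, 0, 0]],
    [0, [-0.015, 0, 0], [0, 0, 0]],
    [0, [-0.005, 0, 0], [0, 0, 0]],
    [0, [0, 0, 0], [0, 0, 0]],
    [0, [0, 0, 0], [0, 0, 0]]
  ]
}}

```text
time_s: 41.88
tcp_pos: [0.4315, 0.0118, 0.2271]
orientation: [179.5, -0.6, 87.0]
wrist_force: [0.8, 0.4, -0.3]
gripper_width: 0.0854
```

```bash
python3 -c "
from h import *
for t in ['honey_jar','red_tin','gold_tin','cream_jar','purple_jar']: find(t)
c=find('green_tin'); cv2.imwrite('pics/s8.png',cv2.resize(c['pixels'][110:350,190:430,::-1],None,fx=2.5,fy=2.5))"
```

```text
honey_jar scene 0.75 ztop 0.078 [ 0.445  -0.1501] r 0.0251
red_tin scene 0.6 ztop 0.0442 [ 0.4547 -0.2379] r 0.0335
gold_tin scene 0.82 ztop 0.0819 [ 0.4584 -0.233 ] r 0.0327
cream_jar scene 0.69 ztop 0.0632 [0.4434 0.2288] r 0.0226
purple_jar scene 0.83 ztop 0.0716 [0.4728 0.347 ] r 0.0266
green_tin scene 0.65 ztop 0.0464 [0.4372 0.1455] r 0.0357
```

View pics/s8.png

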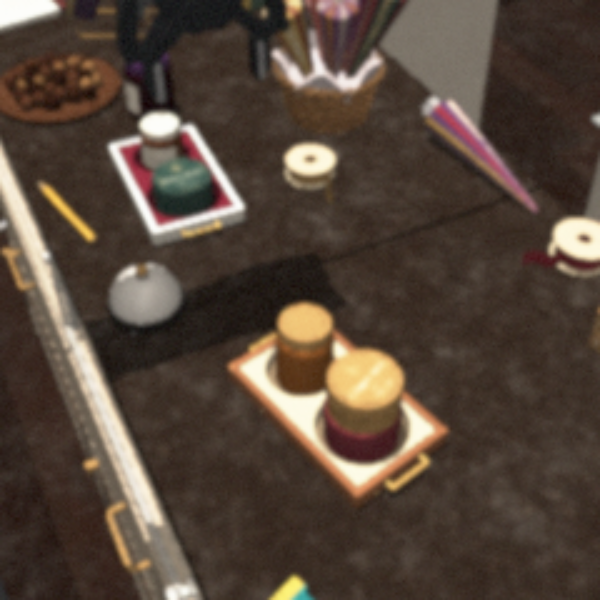

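The white tray holds the cream jar (crop 160,140) and the green tin (182,185). The walnut tray holds the honey jar (305,345) and the gold-on-red stack (363,405). All of them are upright and seated, and the purple jar stands behind the gripper (148,85).

```bash
python3 -c "
from h import *; find('purple_jar','top'); print(ctrl.hand_in())"
```

```text
purple_jar top 0.95 ztop 0.0844 [0.4755 0.3596] r 0.0272
the job is handed in; nothing more can be done
None
```

Both gift sets are made up and the job is handed in. The arm stood clear of everything, and about 42 s of the 128 s were used.

- **Walnut tray:** the honey jar is in the small well, and the red tin is in the large well with the gold tin stacked on it.
- **White tray:** the cream jar is in the small well and the green tin in the large well.

In the last camera checks, each top was within about 1 mm of its fully seated height:

| Item | Top measured (mm) | Expected (mm) |
|---|---|---|
| Honey jar | 78.0 | 79 |
| Gold tin (on red) | 81.9 | 82 |
| Cream jar | 63.2 | 64 |
| Green tin | 46.4 | 46 |

The red tin's top measured 44.9 mm (46 expected) just after stacking, and the gold tin sat about 1 mm off its centre.

Two readings disagreed:
- **Red tin:** the final check put it about 6 mm from the gold tin. The gold tin now hides most of it, and the final picture shows the stack square.
- **Purple jar:** the scene camera read it 10 mm low because the gripper hid its lid. The top camera found it where it started, about 2 mm from the first reading, with its top at 84 mm as before.

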